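Unmould the soap bars and put them away to dry

TASK

The set soap bars are stuck in the square tube moulds: with the loose dowel, push every bar right out of its tube onto the landing board (leave your fingers off a bar until it is out), and lay the dowel back in its V rests. Lay all the bars down on the drying board with a clear gap between them, then slide the loaded board along the worktop into the bottom groove of the drying rack until it is fully home against the stop at the back. Leave the bottle, the cup and the dish alone.

Things in the scene. Friction and masses are not known exactly. Their poses are not given: they have to be found in the camera images.
- mould: Gang mould, fixed: four square grey plastic tubes side by side on a wooden carrier; origin at the centre of the carrier's underside. Tubes run along y, 80 mm long (y -40 to +40 mm), open at both ends, centre lines at x = -82.5, -27.5, +27.5, +82.5 mm. A 7 mm slit along each top shows if a bar is inside. Outside top at z = 47 mm; bare worktop on the +y side.
- mould_entry (a point): Middle of the row of +y mouths, where the dowel goes in (mould x = 0, y = +40, z = 29 mm, the height of the tubes' centre lines). Each bore is 30 mm wide in x, 30 mm high: floor at z = 14, roof at z = 44 mm. One side of each split tube is springy and nips the bar: pushing it along takes about 4 to 10 N.
- mould_landing (a point): Middle of the landing board's top, fixed to the mould beyond the tubes' -y mouths (mould x = 0, y = -87.5, z = 13 mm): 206 mm wide in x, from y = -40 to -135 mm. A bar is clear of its tube when its centre has passed mould y = -74 mm.
- bar1_c (a point): Centre of a soap bar, olive-cream, 30 mm wide (x), 66 mm long (y), 28 mm high (z), about 60 g; all bars are alike. At the start it is stuck about half-way along one of the tubes, its axes parallel to those of the mould. Only three or four of the four bars are there at a given start; an absent one has no pose.
- bar2_c (a point): Centre of a soap bar, olive-cream, 30 mm wide (x), 66 mm long (y), 28 mm high (z), about 60 g; all bars are alike. At the start it is stuck about half-way along one of the tubes, its axes parallel to those of the mould. Only three or four of the four bars are there at a given start; an absent one has no pose.
- bar3_c (a point): Centre of a soap bar, olive-cream, 30 mm wide (x), 66 mm long (y), 28 mm high (z), about 60 g; all bars are alike. At the start it is stuck about half-way along one of the tubes, its axes parallel to those of the mould. Only three or four of the four bars are there at a given start; an absent one has no pose.
- bar4_c (a point): Centre of a soap bar, olive-cream, 30 mm wide (x), 66 mm long (y), 28 mm high (z), about 60 g; all bars are alike. At the start it is stuck about half-way along one of the tubes, its axes parallel to those of the mould. Only three or four of the four bars are there at a given start; an absent one has no pose.
- dowel_center (a point): Centre of the loose round wooden dowel, 20 mm in diameter, 220 mm long along its x axis, about 55 g, both ends alike. At the start it lies in the V rests, its axis 26 mm above the worktop. It rolls if it is left on the flat worktop.
- rest: Dowel rest, fixed: a low wooden base with two V-shaped saddles 120 mm apart (at x = -60 and +60 mm) in which the dowel lies along x; origin on the worktop below its centre. The saddles are 16 mm long in x, their prongs 40 mm apart and up to 29 mm high; between them only the base, 6 mm high and 50 mm wide, so that fingers can reach down round the middle of the dowel.
- rest_seat (a point): Where the centre of the dowel lies when it is in its rest, 26 mm above the worktop.
- board: Loose plywood drying board lying flat on the worktop: 140 mm in x, 250 mm in y, 10 mm thick, about 0.25 kg; origin at the centre of its underside. Its +x edge goes into the rack first. Bars are laid on its top face (z = 10 mm), on the part from x = -40 to +70 mm and not nearer than 12 mm to the ends at y = -125 and +125 mm, which run in the grooves.
- board_grip (a point): Centre of the upright wooden handle block of the drying board, 16 mm thick in x, 40 mm wide in y and 36 mm high (10 to 46 mm above the worktop), at x = -60 mm on the board.
- rack: Drying rack, fixed: two wooden cheeks 105 mm high, open above and in front; origin on the worktop between them. The board goes in along +x. Cheek faces at y = -128 and +128 mm from x = -40 to +75 mm, flaring out 7 mm towards the front at x = -62 mm. Bottom groove: between the worktop and battens 13.5 mm above it that reach 13 mm in from each cheek, from x = -40 mm on.
- rack_home (a point): Where the board's origin lies when the board is home against the stop at the back of the rack (rack x = -5 mm, on the worktop; the stop's face is at rack x = +65 mm). The board's axes are then parallel to the rack's and its handle is still outside, in front.
- bottle: Bystander: upright detergent bottle with a blue cap, 66 mm in diameter, 200 mm high; origin at the centre of its underside.
- cup: Bystander: blue cup with toothbrushes, 68 mm in diameter, 190 mm high with the brushes; origin at the centre of its underside.
- dish: Bystander: white dish with a red block of soap, 90 x 120 mm, 38 mm high; origin at the centre of its underside.
There are look-alikes about, which are no part of the job. Of the things that look like the part that bears dowel_center, the largest one is meant. There is more than one size of the rest; the one meant has the size given above.

How it is judged (in metres and radians):
On the way, in this order (a step that is already met when the one before it is completed fails the run):
1. Every bar there is has been pushed clear of its tube (y of each of bar1_c, bar2_c, bar3_c, bar4_c in the frame of mould below -0.074 m), for 0.1 s.
2. All the bars lie on the drying board, with nothing holding them (x of bar1_c in the frame of board between -0.05 and 0.07 m and y of bar1_c in the frame of board between -0.112 and 0.112 m and z of bar1_c in the frame of board between 0.019 and 0.035 m and x of bar2_c in the frame of board between -0.05 and 0.07 m and y of bar2_c in the frame of board between -0.112 and 0.112 m and z of bar2_c in the frame of board between 0.019 and 0.035 m and x of bar3_c in the frame of board between -0.05 and 0.07 m and y of bar3_c in the frame of board between -0.112 and 0.112 m and z of bar3_c in the frame of board between 0.019 and 0.035 m and x of bar4_c in the frame of board between -0.05 and 0.07 m and y of bar4_c in the frame of board between -0.112 and 0.112 m and z of bar4_c in the frame of board between 0.019 and 0.035 m and contact force between the fingers and bar1 below 0.1 N and contact force between the fingers and bar2 below 0.1 N and contact force between the fingers and bar3 below 0.1 N and contact force between the fingers and bar4 below 0.1 N), for 0.2 s.
3. The loaded board is fully home in the rack (x of bar1_c in the frame of board between -0.05 and 0.07 m and y of bar1_c in the frame of board between -0.112 and 0.112 m and z of bar1_c in the frame of board between 0.019 and 0.035 m and x of bar2_c in the frame of board between -0.05 and 0.07 m and y of bar2_c in the frame of board between -0.112 and 0.112 m and z of bar2_c in the frame of board between 0.019 and 0.035 m and x of bar3_c in the frame of board between -0.05 and 0.07 m and y of bar3_c in the frame of board between -0.112 and 0.112 m and z of bar3_c in the frame of board between 0.019 and 0.035 m and x of bar4_c in the frame of board between -0.05 and 0.07 m and y of bar4_c in the frame of board between -0.112 and 0.112 m and z of bar4_c in the frame of board between 0.019 and 0.035 m and x of board in the frame of rack between -0.013 and 0.02 m and y of board in the frame of rack between -0.008 and 0.008 m and angle between the x axis of board and the x axis of rack, either way round below 0.05 rad and height (world z) of board below 0.005 m), for 0.2 s.
At the end, for the whole second after the job is handed in: All bars lie on the drying board, not touching, centres 36 mm or more apart and 13 mm or more in from its ends; the board is in the bottom groove, square, within 8 mm of the stop; the dowel is in its V rests, within 35 mm of the seat; all is at rest (all of step 3 and horizontal distance between bar1_c and bar2_c above 0.036 m and contact force between bar1 and bar2 below 0.05 N and horizontal distance between each of bar1_c, bar2_c and bar3_c above 0.036 m and contact force between each of bar1, bar2 and bar3 below 0.05 N and horizontal distance between each of bar1_c, bar2_c, bar3_c and bar4_c above 0.036 m and contact force between each of bar1, bar2, bar3 and bar4 below 0.05 N and distance between dowel_center and rest_seat below 0.035 m and angle between the x axis of dowel_center and the x axis of rest, either way round below 0.1 rad and height (world z) of dowel_center between 0.023 and 0.032 m and linear speed of each of bar1, bar2, bar3, bar4, board, dowel below 0.01 m/s).
It fails at once if The detergent bottle is pushed out of its place (more than 30 mm) or tipped over (distance of bottle from where it was at the start of the episode above 0.03 m or angle between bottle's own z axis and vertical above 0.4 rad).
It fails at once if The toothbrush cup is pushed out of its place (more than 30 mm) or tipped over (distance of cup from where it was at the start of the episode above 0.03 m or angle between cup's own z axis and vertical above 0.4 rad).
It fails at once if The soap dish is pushed out of its place (more than 30 mm) or tipped over (distance of dish from where it was at the start of the episode above 0.03 m or angle between dish's own z axis and vertical above 0.4 rad).
It fails at once if A bar is taken hold of or pushed with the fingers while any of it is still inside its tube ((contact force between the fingers and bar1 above 0.5 N and y of bar1_c in the frame of mould between -0.069 and 0.073 m and x of bar1_c in the frame of mould between -0.1 and 0.1 m and height (world z) of bar1_c below 0.04 m) or (contact force between the fingers and bar2 above 0.5 N and y of bar2_c in the frame of mould between -0.069 and 0.073 m and x of bar2_c in the frame of mould between -0.1 and 0.1 m and height (world z) of bar2_c below 0.04 m) or (contact force between the fingers and bar3 above 0.5 N and y of bar3_c in the frame of mould between -0.069 and 0.073 m and x of bar3_c in the frame of mould between -0.1 and 0.1 m and height (world z) of bar3_c below 0.04 m) or (contact force between the fingers and bar4 above 0.5 N and y of bar4_c in the frame of mould between -0.069 and 0.073 m and x of bar4_c in the frame of mould between -0.1 and 0.1 m and height (world z) of bar4_c below 0.04 m)).
Of bar1, bar2, bar3, bar4 only 3 to 4 are there at a start; the rules pass over those that are not, and their reading is None.
At some moment in a run one of dowel, board may be knocked a few centimetres aside while the robot is not near it.
Once in a run the grip may slacken for a moment while it holds something.
It also fails if it takes over 210 s, if anything falls off the work surface, if the arm or the gripper's body presses on something with over 40 N, if the wrist force passes 120 N, or if a joint passes its speed limit or range.

ROBOT

A 6-joint arm with a two-finger parallel gripper is mounted at the origin on the work surface. World frame = base frame: x ahead of the robot, y to its left, z up, the work surface at z = 0. Lengths are in m, angles in degrees, forces in N, time in s.
With the tool pointing down it reaches from about 0.4 to 0.825 m from the base axis. Payload 7 kg.
Tool frame: the origin (TCP) lies midway between the tips of the shut fingers; the grasp point (between the pads) lies 19 mm behind it; z points along the fingers, y is the line along which they close (so a half turn about z gives the same grasp; the last joint's range is limited). The gripper opens to 88 mm and grips with 3 to 60 N. Pads are 19 mm wide; open, the fingers measure 130 mm over their backs; the gripper's body (78 mm by 193 mm) begins 47 mm behind the grasp point.
Start: joints at [-49.039, 20.546, 0.682, 0, -70.136, -16.507], TCP at [0.279, -0.614, 0.206] pointing down, gripper open.
Joint ranges: [-176.03, 176.03], [-82.01, 121.73], [-58.28, 71.71], [-173.87, 95.51], [-174.79, -0.11], [-173.66, 173.66]. Speed limits (degrees/s): [136.94, 136.94, 172.46, 180, 180, 180].

INTERFACE

Orientations are given as [roll, pitch, yaw] about the fixed x, y, z axes, in that order (R = Rz(yaw) Ry(pitch) Rx(roll)).
In Python, from plant import telemetry, viewer, workorder gives the robot as it stands. The module is installed in compiled form; this text tells all that it offers.
- The arm moves only by the tool carry_out, never from a script. Its argument "rows" is a list of rows, each a list of 6 numbers: the shift along the tool's x, y, z in m, then the turn, a rotation vector about the tool's x, y, z in rad. In form: [[tx, ty, tz, ax, ay, az], ...]. A call has 1 to 8 rows; each row is the pose to reach, as a shift and turn from the pose commanded when the call began, along the tool's axes at that moment; what a row does not reach only later rows make up. A row lasts 1/8 s, in which the tool goes at most 62.5 mm and 10.7 degrees, less where a joint would pass 70% of its speed; a pose out of reach is approached as far as the arm can. A call with a gripper value outside its range is refused whole. "grip" is the gripper's target within -1 to 1 (fully open at 1, half-way at 0, shut at -1), set as the call begins (left out, the last holds). The fingers move at their own pace and stop on an object; the grip force is fixed at half the most. Time passes only in rows, so rows that repeat a pose let the fingers close. It gives the time, the measured TCP pose, the force, the opening and the grip force at its end, in the units of the state.
- telemetry.get_obs(): the state, without advancing time (a new reading comes with each control period).
- viewer.snapshot(name): name is "scene" or "top"; returns the picture (400x640x3 uint8, red, green, blue); there is no depth.
- viewer.camera_info(name): a dict with "intrinsics" (3x3 intrinsics, pixels), "extrinsics" (4x4, takes a point from camera to world coordinates). Camera axes: x right, y down, z forward; pixel columns grow to the right and rows downward; lengths in m; the calibration is good to about 2 mm. A picture is of the moment at which its call begins. camera_info takes no time and is no camera call.
- workorder.close_job(): hands the job in; it is judged then, once.
The state is a dict: "clock": time; "joint_pos": joint angles; "qvel": joint speeds; "tau": joint torques, N m; "tool_pos": TCP position; "orientation": TCP orientation; "force": force on the tool from outside, world axes, zero at the start; "moment": the same for the moment, N m; "opening": finger opening in m; "gripper_force": force on a finger pad.
Only numpy, scipy, OpenCV 4.12 (cv2) and the standard library are available. Lean on these libraries where they do the work, as an engineer would, in place of code of your own. Each camera call takes 0.05 s, during which the arm holds its last target. There are 200 camera calls.

## Working session

There is one attempt and no reset: what is moved stays moved. The work goes in short steps, Python scripts to look and compute and a tool call to move; the robot and the scene stay as the last step left them, time stands still between calls to the robot, and variables do not carry over. Pictures are saved under pics/ and viewed, at most 14 in all, crops included, and the job is handed in when it is done.

Besides the shell and the picture viewer there is one more tool, called after ">>>" by a JSON object that holds its "op" and its "data", one argument or row to a line. carry_out: Moves the arm, as the interface text tells. Its arguments: {"type":"object","properties":{"rows":{"type":"array"},"grip":{"type":"number"}},"required":["rows"]}

```bash
mkdir -p pics; ls; python3 - <<'E'
from plant import telemetry, viewer
import cv2,numpy as np
for n in("scene","top"):
    im=viewer.snapshot(n); cv2.imwrite(f"pics/{n}0.png",im[:,:,::-1])
    c=viewer.camera_info(n); print(n,np.round(c["intrinsics"],1).tolist(),np.round(c["extrinsics"],4).tolist())
print(telemetry.get_obs())
E
```

```text
pics
scene [[477.8, 0.0, 317.1], [0.0, 477.8, 199.3], [0.0, 0.0, 1.0]] [[-0.6408, 0.6598, -0.3924, 1.0275], [0.7675, 0.5406, -0.3444, 0.546], [-0.0151, -0.5219, -0.8529, 1.0488], [0.0, 0.0, 0.0, 1.0]]
top [[401.9, 0.0, 319.1], [0.0, 401.9, 204.2], [0.0, 0.0, 1.0]] [[0.0168, -0.9839, 0.1778, 0.3996], [-0.9999, -0.0157, 0.0073, 0.1488], [-0.0044, -0.1779, -0.984, 1.0252], [0.0, 0.0, 0.0, 1.0]]
{'clock': 0.1, 'joint_pos': array([-4.90382126e+01,  2.05879216e+01,  6.40370028e-01, -1.82213654e-02,
       -7.01359734e+01, -1.65069973e+01]), 'qvel': array([ 0.073679  , -0.10837159,  0.24696123,  0.12434857, -0.13467806,
        0.00887624]), 'tau': array([-8.96872316e-04, -5.84164560e+01,  2.93754548e+01,  7.01555416e+00,
        1.01893200e-02, -3.00874956e-05]), 'tool_pos': array([ 0.27922246, -0.61403589,  0.20471844]), 'orientation': array([ 1.79915050e+02, -7.31016144e-03, -1.55551408e+02]), 'force': array([-0.05982357,  0.01513319, -0.54926156]), 'moment': array([ 0.02714514, -0.02070848, -0.01096639]), 'gripper_force': 0.0, 'opening': 0.08746046048678688}
```

View pics/top0.png

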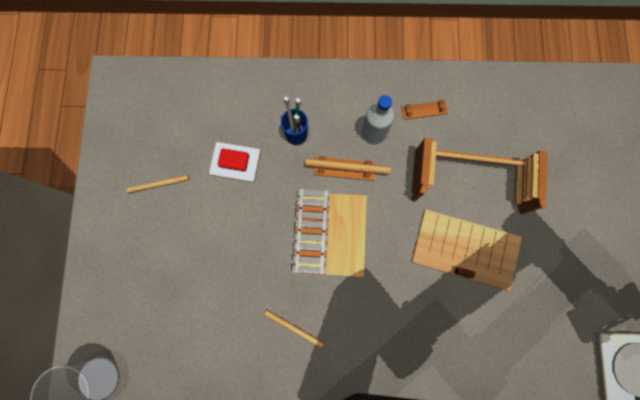

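View pics/scene0.png

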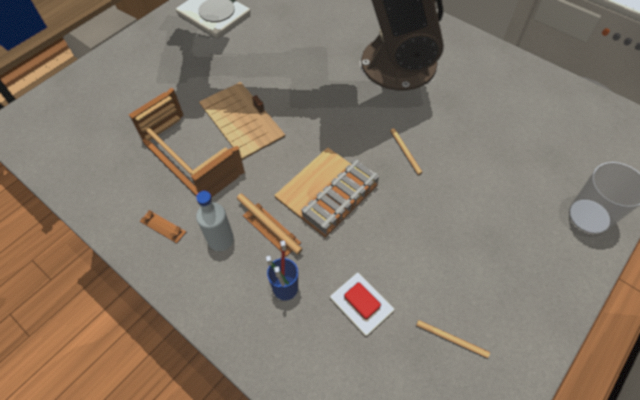

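```bash
cat > h.py <<'E'
import numpy as np,cv2
from plant import telemetry, viewer, workorder
def cam(n):
    c=viewer.camera_info(n); return np.array(c["intrinsics"]),np.array(c["extrinsics"])
def ray(n,px,z):
    K,E=cam(n); px=np.atleast_2d(np.array(px,float))
    d=np.c_[px,np.ones(len(px))]@np.linalg.inv(K).T@E[:3,:3].T; o=E[:3,3]
    return o+d*((z-o[2])/d[:,2])[:,None]
def proj(n,P):
    K,E=cam(n); P=np.atleast_2d(np.array(P,float))
    p=(P-E[:3,3])@E[:3,:3]@K.T; return p[:,:2]/p[:,2:]
def zoom(im,x,y,w,h,s,f):
    cv2.imwrite(f,cv2.resize(im[y:y+h,x:x+w],None,fx=s,fy=s,interpolation=cv2.INTER_CUBIC)[:,:,::-1])
def state():
    o=telemetry.get_obs(); print(o["clock"],np.round(o["tool_pos"],4),np.round(o["orientation"],2),round(o["opening"],4),o["gripper_force"],np.round(o["force"],1)); return o
def tomove(P,rpy_yaw=None):
    "shift in tool axes to world point P, from measured pose"
    from scipy.spatial.transform import Rotation as R
    o=telemetry.get_obs(); r=R.from_euler('xyz',o["orientation"],degrees=True)
    return np.round(r.inv().apply(np.array(P)-o["tool_pos"]),4)
E
python3 - <<'E'
from h import *
t=cv2.imread("pics/top0.png")[:,:,::-1]; s=cv2.imread("pics/scene0.png")[:,:,::-1]
zoom(t,286,100,266,199,3,"pics/tz.png")
zoom(s,110,70,290,190,2.75,"pics/sz.png")
E
```

```text
(no output)
```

View pics/tz.png

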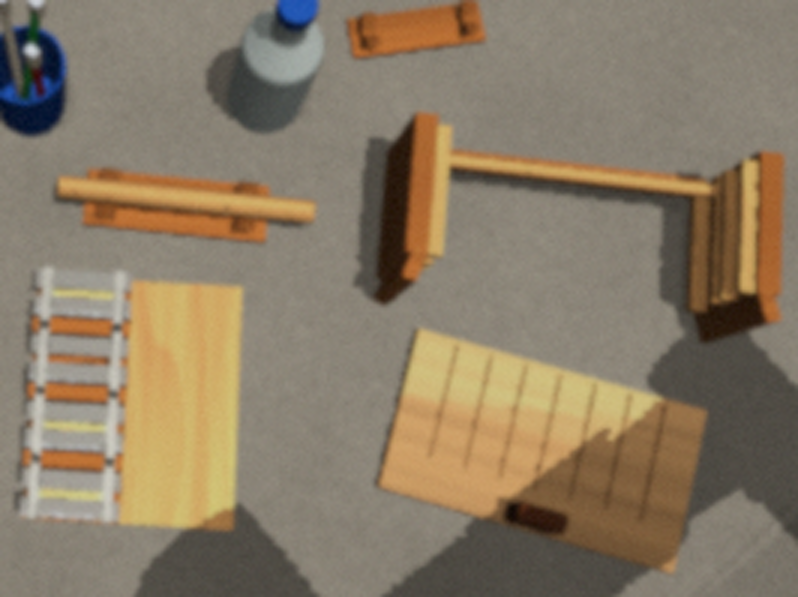

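View pics/sz.png

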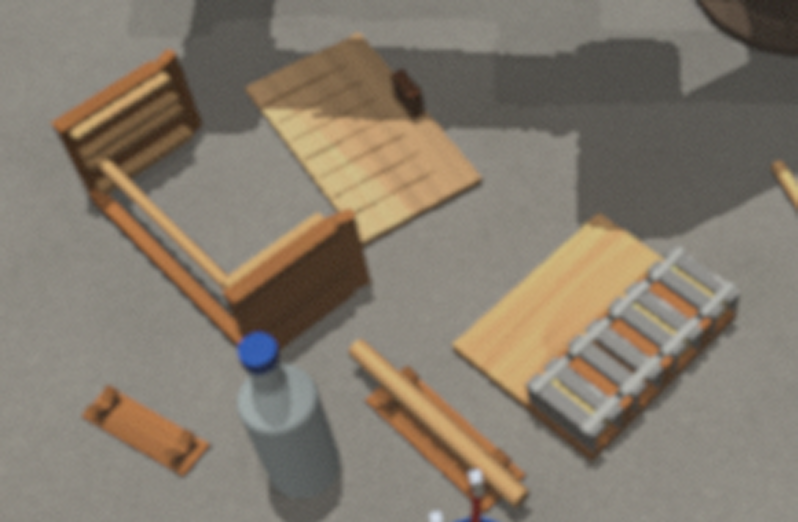

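```bash
cat >> h.py <<'E'
def quad(mask):
    c,_=cv2.findContours(mask,cv2.RETR_EXTERNAL,cv2.CHAIN_APPROX_NONE); c=max(c,key=cv2.contourArea)
    return cv2.minAreaRect(c),c
E
python3 - <<'E'
from h import *
t=cv2.imread("pics/top0.png"); hsv=cv2.cvtColor(t,cv2.COLOR_BGR2HSV).astype(int)
for n,p in dict(dowel=(348,166),rest=(320,173),land=(350,230),board=(450,235),boardsh=(500,265),bg=(400,200),slit4=(312,198),slit3=(312,220),car=(312,231),stop=(480,158),cheek=(427,150),batten=(434,160)).items(): print(n,hsv[p[1],p[0]])
# by-hand corner pixels (zoom coordinates /3)
Z=lambda a,z:ray("top",np.array(a)/3+[286-.33,100-.33],z)
P=lambda s,a,z:print(s,np.round(Z(a,z),4).tolist())
P("dowel ends",[(58,188),(315,211)],.026)
P("rest base corners",[(90,168),(268,186),(266,241),(84,225)],.006)
P("landing",[(243,287),(235,530)],.013)
P("tubetop outer",[(38,268),(128,272),(120,518),(20,515)],.047)
P("board",[(418,328),(708,410),(672,572),(378,487)],.010)
P("handle top",[(512,505),(565,517)],.046)
P("stop",[(452,160),(712,188)],.02)
P("cheek tops",[(417,115),(437,115),(407,278),(427,258),(762,152),(782,153),(760,318),(778,320)],.105)
P("bottle base",[(265,112)],0); P("cup base",[(32,115)],0); P("slits",[(82,295),(82,360),(78,427),(74,495)],.046)
E
```

```text
dowel [ 18 135 208]
rest [ 12 185 157]
land [ 21 126 209]
board [ 21 111 207]
boardsh [ 15 139 114]
bg [ 20  37 137]
slit4 [ 25  86 190]
slit3 [ 12 143 168]
car [ 13 180 187]
stop [ 19 133 203]
cheek [ 14 183 169]
batten [ 21 121 194]
dowel ends [[0.6893, 0.1944, 0.026], [0.6723, -0.0258, 0.026]]
rest base corners [[0.7137, 0.1676, 0.006], [0.6997, 0.0115, 0.006], [0.6502, 0.0137, 0.006], [0.662, 0.1719, 0.006]]
landing [[0.6077, 0.0346, 0.013], [0.4028, 0.0421, 0.013]]
tubetop outer [[0.6141, 0.2085, 0.047], [0.6119, 0.1337, 0.047], [0.4106, 0.1376, 0.047], [0.4116, 0.2176, 0.047]]
board [[0.575, -0.1148, 0.01], [0.5089, -0.3565, 0.01], [0.3748, -0.3172, 0.01], [0.44, -0.0775, 0.01]]
handle top [[0.4261, -0.1763, 0.046], [0.4173, -0.2182, 0.046]]
stop [[0.7214, -0.146, 0.02], [0.6997, -0.3689, 0.02]]
cheek tops [[0.7312, -0.0945, 0.105], [0.7314, -0.1105, 0.105], [0.598, -0.0828, 0.105], [0.6142, -0.0988, 0.105], [0.7046, -0.3668, 0.105], [0.704, -0.3826, 0.105], [0.5707, -0.3545, 0.105], [0.5693, -0.3682, 0.105]]
bottle base [[0.7697, 0.0128, 0.0]]
cup base [[0.7638, 0.2203, 0.0]]
slits [[0.592, 0.1715, 0.046], [0.5378, 0.1705, 0.046], [0.4828, 0.1726, 0.046], [0.4282, 0.1748, 0.046]]
```

```bash
cat >> h.py <<'E'
from scipy.spatial.transform import Rotation as R
def go(*targets,base=None):
    "each target x,y,z,yaw(deg): print row relative to the previous one's pose (base = measured pose, or given pose)"
    o=telemetry.get_obs(); r=R.from_euler('xyz',o["orientation"],degrees=True); p=o["tool_pos"]
    if base is not None: p=np.array(base[:3]); r=R.from_euler('xyz',[180,0,base[3]],degrees=True)
    for t in targets:
        q=R.from_euler('xyz',[180,0,t[3]],degrees=True)
        print(np.round(r.inv().apply(np.array(t[:3])-p),4).tolist(),np.round((r.inv()*q).as_rotvec(),4).tolist()); p,r=np.array(t[:3]),q
E
python3 - <<'E'
from h import *
print(np.round(ray("top",[(217,142),(260,150),(253,181),(209,174)],.01),3).tolist(), "bottle base scene",np.round(ray("scene",[(110+300/2.75,70+480/2.75)],0),3))
go((.6827,.1063,.26,-94.4),(.6827,.1063,.010,-94.4))
E
```

```text
[[0.746, 0.429, 0.01], [0.726, 0.314, 0.01], [0.642, 0.329, 0.01], [0.659, 0.445, 0.01]] bottle base scene [[0.796 0.02  0.   ]]
[-0.6654, 0.4888, -0.0546] [0.0014, 0.0007, -1.0673]
[0.0, -0.0, 0.25] [0.0, 0.0, 0.0]
```

```bash
python3 - <<'E'
from h import *
go((.481,-.254,.26,-125),(.6827,.1063,.26,-94.4),(.6827,.1063,.010,-94.4))
E
```

```text
[-0.3327, 0.2443, -0.055] [0.0015, 0.0003, -0.5332]
[-0.4108, 0.0414, 0.0] [-0.0, 0.0, -0.5341]
[0.0, -0.0, 0.25] [0.0, 0.0, 0.0]
```

>>> {"op": "carry_out", "data": {
  "rows": [
    [-0.3327, 0.2443, -0.055, 0.0015, 0, -0.5332],
    [-0.3327, 0.2443, -0.055, 0.0015, 0, -0.5332],
    [-0.3327, 0.2443, -0.055, 0.0015, 0, -0.5332],
    [-0.3327, 0.2443, -0.055, 0.0015, 0, -0.5332],
    [-0.3327, 0.2443, -0.055, 0.0015, 0, -0.5332],
    [-0.3327, 0.2443, -0.055, 0.0015, 0, -0.5332],
    [-0.3327, 0.2443, -0.055, 0.0015, 0, -0.5332],
    [-0.3327, 0.2443, -0.055, 0.0015, 0, -0.5332]
  ],
  "grip": 0.3
}}

```text
clock: 1.1
tool_pos: [0.4824, -0.252, 0.2608]
orientation: [-179.9, 0.0, -124.8]
force: [0.1, -0.7, -0.1]
opening: 0.0568
gripper_force: 0.0
```

>>> {"op": "carry_out", "data": {
  "rows": [
    [-0.4108, 0.0414, 0, 0, 0, -0.5341],
    [-0.4108, 0.0414, 0, 0, 0, -0.5341],
    [-0.4108, 0.0414, 0, 0, 0, -0.5341],
    [-0.4108, 0.0414, 0, 0, 0, -0.5341],
    [-0.4108, 0.0414, 0, 0, 0, -0.5341],
    [-0.4108, 0.0414, 0, 0, 0, -0.5341],
    [-0.4108, 0.0414, 0, 0, 0, -0.5341],
    [-0.4108, 0.0414, 0, 0, 0, -0.5341]
  ]
}}

```text
clock: 2.1
tool_pos: [0.6834, 0.1076, 0.2581]
orientation: [179.9, -0.1, -94.3]
force: [-0.4, -0.8, -0.4]
opening: 0.057
gripper_force: 0.0
```

```bash
python3 - <<'E'
from h import *
state()
im=viewer.snapshot("scene"); zoom(im,110,70,290,190,2.75,"pics/s1.png")
go((.6827,.1063,.010,-94.4))
E
```

```text
2.1 [0.6834 0.1076 0.2581] [ 1.7991e+02 -1.3000e-01 -9.4290e+01] 0.057 0.0 [-0.4 -0.8 -0.4]
[-0.0005, -0.0002, 0.2486] [0.0013, -0.0022, 0.001]
```

View pics/s1.png

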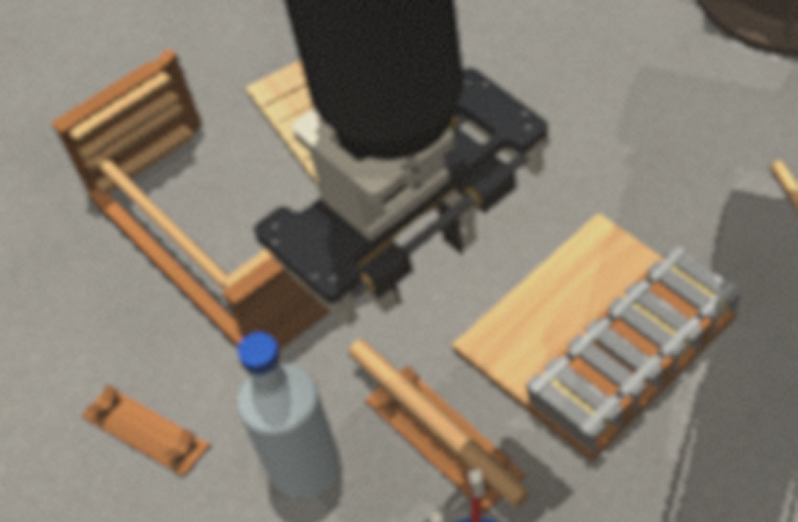

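>>> {"op": "carry_out", "data": {
  "rows": [
    [-0.0007, 0, 0.06, 0, 0, 0],
    [-0.0007, 0, 0.12, 0, 0, 0],
    [-0.0007, 0, 0.17, 0, 0, 0],
    [-0.0007, 0, 0.22, 0, 0, 0],
    [-0.0007, 0, 0.245, 0, 0, 0],
    [-0.0007, 0, 0.2486, 0, 0, 0],
    [-0.0007, 0, 0.2486, 0, 0, 0]
  ]
}}

```text
clock: 3.02
tool_pos: [0.6837, 0.1057, 0.0129]
orientation: [-179.9, -0.0, -94.4]
force: [1.0, 0.2, 0.4]
opening: 0.0569
gripper_force: 0.0
```

>>> {"op": "carry_out", "data": {
  "rows": [
    [0, 0, 0, 0, 0, 0],
    [0, 0, 0, 0, 0, 0],
    [0, 0, 0, 0, 0, 0],
    [0, 0, 0, 0, 0, 0]
  ],
  "grip": -1
}}

```text
clock: 3.52
tool_pos: [0.6832, 0.1065, 0.0121]
orientation: [-179.9, -0.0, -94.4]
force: [0.1, -0.4, -0.3]
opening: 0.0227
gripper_force: 0.0
```

>>> {"op": "carry_out", "data": {
  "rows": [
    [0, 0, 0, 0, 0, 0],
    [0, 0, 0, 0, 0, 0],
    [0, 0, 0, 0, 0, 0]
  ]
}}

```text
clock: 3.9
tool_pos: [0.6841, 0.1066, 0.015]
orientation: [-179.8, -0.1, -94.3]
force: [-7.6, -0.4, 20.0]
opening: 0.0014
gripper_force: 10.8
```

>>> {"op": "carry_out", "data": {
  "rows": [
    [0, 0, -0.03, 0, 0, 0],
    [0, 0, -0.06, 0, 0, 0],
    [0, 0, -0.1, 0, 0, 0],
    [0, 0, -0.1, 0, 0, 0]
  ]
}}

```text
clock: 4.4
tool_pos: [0.6853, 0.1072, 0.1158]
orientation: [-179.6, 0.1, -94.4]
force: [-0.5, 0.0, -0.3]
opening: 0.0002
gripper_force: 0.0
```

```bash
python3 - <<'E'
from h import *
state()
# tube 4: mould frame helper
m=np.array([.510,.1733]); th=np.radians(-2)
W=lambda x,y:(m+np.array([[np.cos(th),-np.sin(th)],[np.sin(th),np.cos(th)]])@[x,y]).round(4)
g=130
a=W(.0825,.055+.130); print(a, W(.0825,-.045+.13))
go((*a,.112,-92),(*a,.015,-92))
im=viewer.snapshot("scene"); zoom(im,190,100,200,150,4,"pics/s2.png")
E
```

```text
4.4 [0.6853 0.1072 0.1158] [-1.7959e+02  8.0000e-02 -9.4360e+01] 0.0002 0.0 [-0.5  0.  -0.3]
[0.5989 0.3553] [0.5954 0.2554]
[-0.2408, 0.105, 0.0034] [-0.0072, 0.0012, -0.0412]
[-0.0, -0.0, 0.097] [0.0, 0.0, 0.0]
```

View pics/s2.png

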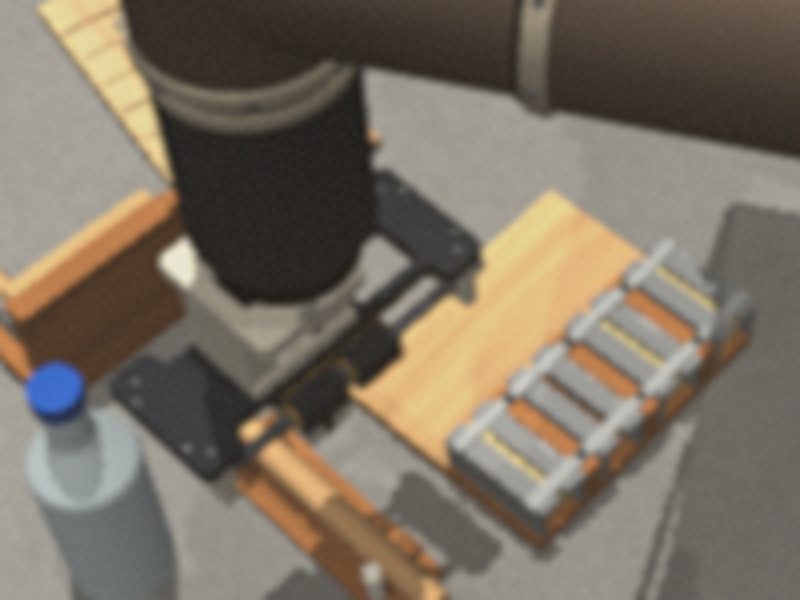

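>>> {"op": "carry_out", "data": {
  "rows": [
    [0, 0.06, -0.04, 0, 0, 0],
    [0, 0.12, -0.08, 0, 0, 0],
    [0, 0.18, -0.12, 0, 0, 0],
    [0, 0.2, -0.12, 0, 0, 0],
    [0, 0.2, -0.12, 0, 0, 0]
  ],
  "grip": 0.3
}}

```text
clock: 5.08
tool_pos: [0.4816, 0.1222, 0.2329]
orientation: [-179.8, 0.1, -94.3]
force: [-0.1, 0.6, -0.2]
opening: 0.0452
gripper_force: 0.0
```

```bash
python3 - <<'E'
from h import *
state()
a=viewer.snapshot("top"); b=viewer.snapshot("scene")
A=cv2.resize(a[140:240,270:400],None,fx=3,fy=3,interpolation=3);B=cv2.resize(b[180:280,220:350],None,fx=3,fy=3,interpolation=3)
cv2.imwrite("pics/ab.png",np.hstack([A,B])[:,:,::-1])
E
```

```text
5.075 [0.4816 0.1222 0.2329] [-1.7983e+02  7.0000e-02 -9.4290e+01] 0.0452 0.0 [-0.1  0.6 -0.2]
```

View pics/ab.png

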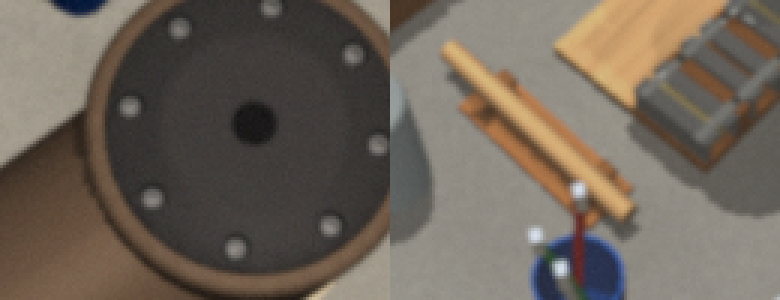

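```bash
python3 - <<'E'
from h import *
for z in (.02,.026,.04): print(z,np.round(ray("scene",[(239.3,196),(299,250.7)],z),4).tolist(),np.round(ray("top",np.array([(58,188),(315,211)])/3+[285.67,99.67],z),4).tolist())
E
```

```text
0.02 [[0.6719, -0.0289, 0.02], [0.6909, 0.1888, 0.02]] [[0.691, 0.1947, 0.02], [0.6739, -0.0268, 0.02]]
0.026 [[0.674, -0.0256, 0.026], [0.6929, 0.1909, 0.026]] [[0.6893, 0.1944, 0.026], [0.6723, -0.0258, 0.026]]
0.04 [[0.6789, -0.0178, 0.04], [0.6975, 0.1957, 0.04]] [[0.6852, 0.1938, 0.04], [0.6685, -0.0233, 0.04]]
```

```bash
python3 - <<'E'
from h import *
f=lambda p:(proj("scene",p))
a=f([(.6834,.1076,.258),(.712,.105,.258),(.655,.110,.258)]); print("s1",((a-[110,70])*2.75).round())
b=f([(.6853,.1072,.1158),(.6853,.1072,.18)]); print("s2",((b-[190,100])*4).round())
go((.6835,.0975,.060,-94.4))
E
```

```text
s1 [[427. 285.]
 [398. 309.]
 [456. 263.]]
s2 [[326. 440.]
 [314. 380.]]
[0.0092, -0.2015, 0.1715] [-0.001, -0.0008, 0.0009]
```

>>> {"op": "carry_out", "data": {
  "rows": [
    [0.0, -0.06, 0.0, 0, 0, 0],
    [0.0, -0.12, 0, 0, 0, 0],
    [0.0, -0.18, 0.05, 0, 0, 0],
    [0, -0.2015, 0.11, 0, 0, 0],
    [0, -0.2015, 0.17, 0, 0, 0],
    [0, -0.2015, 0.21, 0, 0, 0],
    [0, -0.2015, 0.2225, 0, 0, 0],
    [0, -0.2015, 0.2225, 0, 0, 0]
  ],
  "grip": 0.3
}}

```text
clock: 6.18
tool_pos: [0.6847, 0.1057, 0.0082]
orientation: [180.0, -0.1, -94.4]
force: [0.6, 0.5, 0.8]
opening: 0.0568
gripper_force: 0.0
```

>>> {"op": "carry_out", "data": {
  "rows": [
    [0, 0, 0, 0, 0, 0],
    [0, 0, 0, 0, 0, 0],
    [0, 0, 0, 0, 0, 0],
    [0, 0, 0, 0, 0, 0],
    [0, 0, 0, 0, 0, 0]
  ],
  "grip": -0.4
}}

```text
clock: 6.8
tool_pos: [0.6846, 0.1063, 0.0095]
orientation: [-179.9, -0.1, -94.4]
force: [-0.1, -0.3, 0.3]
opening: 0.0266
gripper_force: 0.0
```

```bash
python3 - <<'E'
from h import *
state()
b=viewer.snapshot("scene"); zoom(b,230,170,90,95,6,"pics/s3.png")
E
```

```text
6.8 [0.6846 0.1063 0.0095] [-1.7993e+02 -5.0000e-02 -9.4390e+01] 0.0266 0.0 [-0.1 -0.3  0.3]
```

View pics/s3.png

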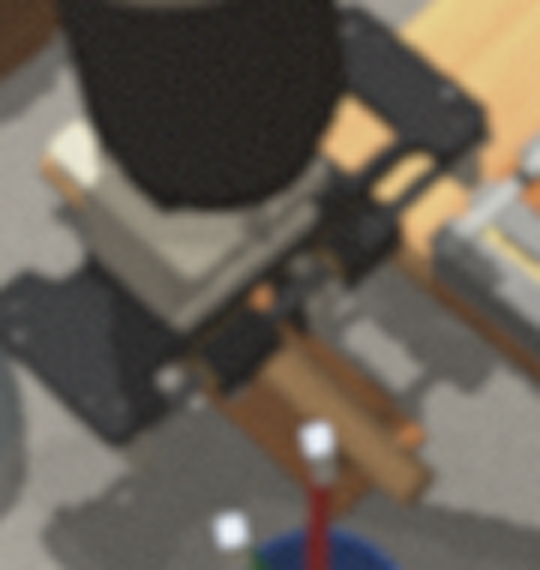

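>>> {"op": "carry_out", "data": {
  "rows": [
    [0, 0, 0, 0, 0, 0],
    [0, 0, 0, 0, 0, 0]
  ],
  "grip": -0.6
}}

```text
clock: 7.1
tool_pos: [0.6837, 0.1062, 0.009]
orientation: [180.0, -0.1, -94.4]
force: [-3.4, 2.1, 2.3]
opening: 0.0179
gripper_force: 2.7
```

>>> {"op": "carry_out", "data": {
  "rows": [
    [0, 0, 0, 0, 0, 0],
    [0, 0, 0, 0, 0, 0]
  ]
}}

```text
clock: 7.35
tool_pos: [0.6837, 0.1062, 0.009]
orientation: [180.0, -0.1, -94.4]
force: [-5.4, 1.5, 2.9]
opening: 0.0176
gripper_force: 7.1
```

>>> {"op": "carry_out", "data": {
  "rows": [
    [0, 0, 0, 0, 0, 0],
    [0, 0, 0, 0, 0, 0]
  ],
  "grip": -0.75
}}

```text
clock: 7.6
tool_pos: [0.6837, 0.1062, 0.009]
orientation: [180.0, -0.1, -94.4]
force: [-5.2, 1.7, 3.5]
opening: 0.0162
gripper_force: 28.2
```

>>> {"op": "carry_out", "data": {
  "rows": [
    [0, 0, -0.01, 0, 0, 0],
    [0, 0, -0.03, 0, 0, 0],
    [0, 0, -0.06, 0, 0, 0],
    [0, 0, -0.09, 0, 0, 0],
    [0, 0, -0.1, 0, 0, 0],
    [0, 0, -0.1, 0, 0, 0]
  ]
}}

```text
clock: 8.35
tool_pos: [0.6851, 0.1065, 0.1101]
orientation: [-179.8, -0.0, -94.4]
force: [0.1, -0.9, -0.6]
opening: 0.0165
gripper_force: 27.5
```

```bash
python3 - <<'E'
from h import *
state()
b=viewer.snapshot("scene");zoom(b,190,130,170,130,4,"pics/s4.png")
m=np.array([.510,.1733]); th=np.radians(-2)
W=lambda x,y:(m+np.array([[np.cos(th),-np.sin(th)],[np.sin(th),np.cos(th)]])@[x,y]).round(4)
a=W(.0825,.055+.130); print(a, W(.0825,-.045+.13))
go((*a,.112,-92),(*a,.015,-92))
E
```

```text
8.35 [0.6851 0.1065 0.1101] [-1.7984e+02 -1.0000e-02 -9.4400e+01] 0.0165 27.533874213695526 [ 0.1 -0.9 -0.6]
[0.5989 0.3553] [0.5954 0.2554]
[-0.2417, 0.1044, -0.0035] [-0.0009, -0.0009, -0.0421]
[-0.0, -0.0, 0.097] [0.0, 0.0, 0.0]
```

View pics/s4.png

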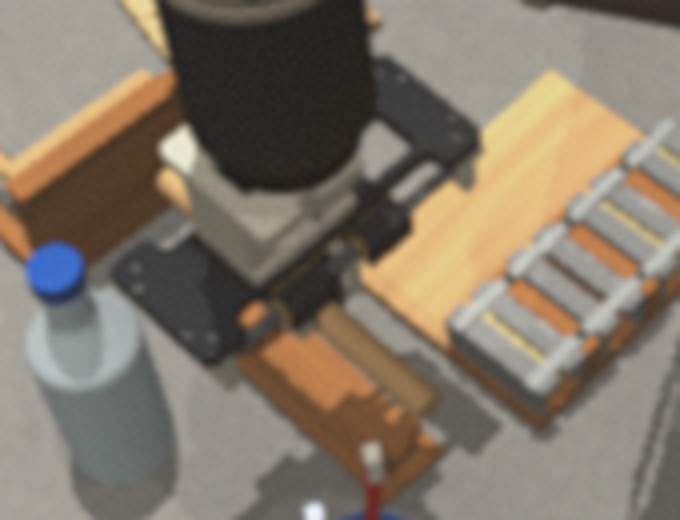

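```bash
python3 - <<'E'
from h import *
for z in (.11,.12,.127,.135): print(z,proj("scene",[(.693,.193,z),(.6765,-.0255,z)]).round(1).tolist())
E
```

```text
0.11 [[297.9, 234.9], [233.1, 178.0]]
0.12 [[297.7, 232.8], [232.4, 175.7]]
0.127 [[297.5, 231.3], [231.9, 174.0]]
0.135 [[297.3, 229.6], [231.4, 172.0]]
```

```bash
cat >> h.py <<'E'
m=np.array([.510,.1733]); th=np.radians(-2)
W=lambda x,y:tuple((m+np.array([[np.cos(th),-np.sin(th)],[np.sin(th),np.cos(th)]])@[x,y]).round(4))
E
python3 - <<'E'
from h import *
go((.575,.1065,.112,-94.4)); a=(*W(.0825,.182),.112,-92); go(a); go((*a[:2],.012,-92),(*W(.0825,.087),.012,-92),base=a)
E
```

```text
[0.0082, 0.1091, -0.0033] [-0.0009, -0.0008, -0.0002]
[-0.2387, 0.1042, -0.0035] [-0.0009, -0.0009, -0.0421]
[-0.0, -0.0, 0.1] [0.0, 0.0, 0.0]
[0.095, -0.0, -0.0] [0.0, 0.0, 0.0]
```

>>> {"op": "carry_out", "data": {
  "rows": [
    [0, 0.055, 0, 0, 0, 0],
    [0, 0.11, 0, 0, 0, -0.02],
    [-0.05, 0.115, 0, 0, 0, -0.042],
    [-0.11, 0.115, 0, 0, 0, -0.042],
    [-0.17, 0.11, 0, 0, 0, -0.042],
    [-0.22, 0.1042, -0.003, 0, 0, -0.042],
    [-0.2387, 0.1042, -0.003, 0, 0, -0.042],
    [-0.2387, 0.1042, -0.003, 0, 0, -0.042]
  ]
}}

```text
clock: 9.4
tool_pos: [0.5981, 0.3528, 0.1099]
orientation: [179.9, -0.2, -91.9]
force: [0.7, -0.5, -0.7]
opening: 0.0162
gripper_force: 27.5
```

```bash
python3 - <<'E'
from h import *
state(); go((*W(.0825,.182),.012,-92))
t=viewer.snapshot("top"); zoom(t,200,130,200,150,4,"pics/t4.png")
E
```

```text
9.4 [0.5981 0.3528 0.1099] [ 1.7994e+02 -1.7000e-01 -9.1920e+01] 0.0162 27.536002099514008 [ 0.7 -0.5 -0.7]
[0.0002, -0.0008, 0.0979] [0.001, -0.0029, 0.0014]
```

View pics/t4.png

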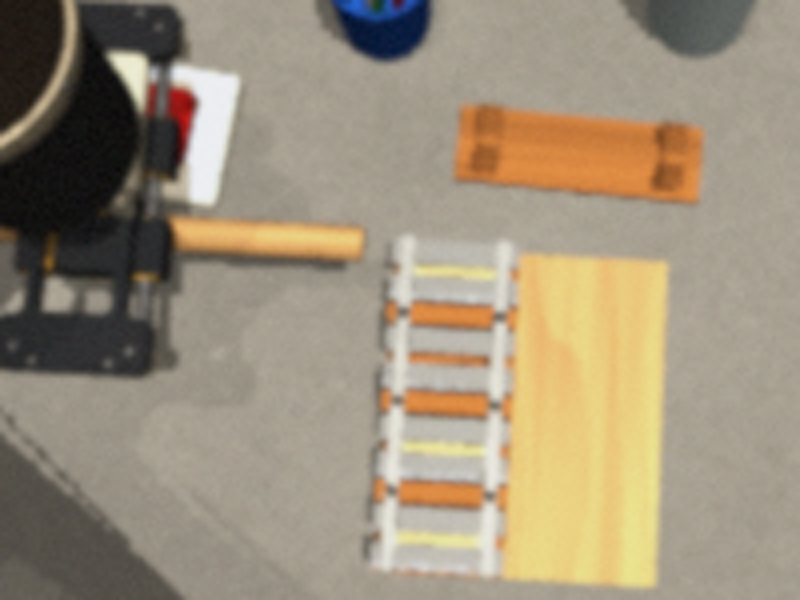

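```bash
python3 - <<'E'
from h import *
print(ray("top",np.array([(363,243),(175,235)])/4+[199.6,129.6],.127).round(4), W(.0825,.05))
print("rest",ray("top",np.array([(462,104),(703,126),(698,202),(457,181)])/4+[199.6,129.6],.006).round(4))
print("slits",ray("top",np.array([(455,272),(448,360),(443,449),(438,540)])/4+[199.6,129.6],.046).round(4))
E
```

```text
[[0.5931 0.2218 0.127 ]
 [0.5961 0.3296 0.127 ]] (np.float64(0.5942), np.float64(0.2204))
rest [[0.7138 0.1691 0.006 ]
 [0.7013 0.0106 0.006 ]
 [0.6499 0.0143 0.006 ]
 [0.6616 0.1714 0.006 ]]
slits [[0.5931 0.1707 0.046 ]
 [0.5379 0.1739 0.046 ]
 [0.4831 0.1759 0.046 ]
 [0.4283 0.1777 0.046 ]]
```

>>> {"op": "carry_out", "data": {
  "rows": [
    [0, -0.0008, 0.04, 0, 0, 0],
    [0, -0.0008, 0.08, 0, 0, 0],
    [0, -0.0008, 0.096, 0, 0, 0],
    [0, -0.0008, 0.0979, 0, 0, 0],
    [0, -0.0008, 0.0979, 0, 0, 0]
  ]
}}

```text
clock: 10.07
tool_pos: [0.6007, 0.3525, 0.0155]
orientation: [-179.9, 0.0, -92.0]
force: [-0.3, -0.2, -0.3]
opening: 0.016
gripper_force: 27.5
```

>>> {"op": "carry_out", "data": {
  "rows": [
    [0.012, 0, 0, 0, 0, 0],
    [0.025, 0, 0, 0, 0, 0],
    [0.038, 0, 0, 0, 0, 0],
    [0.052, 0, 0, 0, 0, 0],
    [0.066, 0, 0, 0, 0, 0],
    [0.082, 0, 0, 0, 0, 0],
    [0.094, 0, 0, 0, 0, 0],
    [0.102, 0, 0, 0, 0, 0]
  ]
}}

```text
clock: 11.08
tool_pos: [0.5962, 0.2492, 0.0148]
orientation: [-179.9, -0.0, -92.0]
force: [0.3, 0.4, -0.4]
opening: 0.0162
gripper_force: 27.5
```

```bash
python3 - <<'E'
from h import *
state(); t=viewer.snapshot("top"); zoom(t,270,170,110,115,5,"pics/t5.png")
E
```

```text
11.075 [0.5962 0.2492 0.0148] [-1.7992e+02 -4.0000e-02 -9.2010e+01] 0.0162 27.534520626068115 [ 0.3  0.4 -0.4]
```

View pics/t5.png

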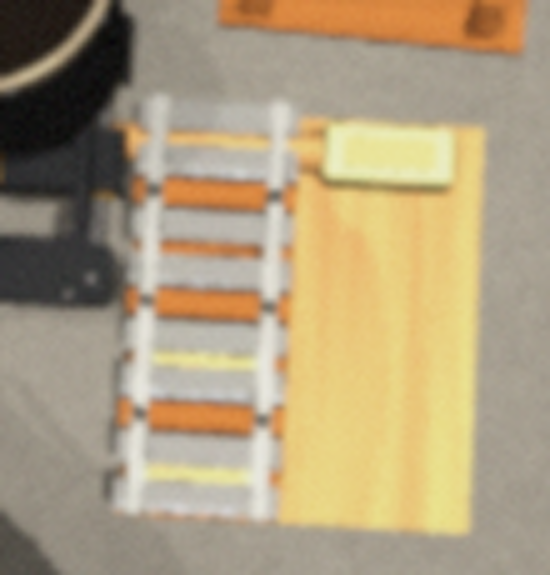

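```bash
cat >> h.py <<'E'
def M(p):
    d=np.atleast_2d(p)[:,:2]-m; return (d@np.array([[np.cos(th),-np.sin(th)],[np.sin(th),np.cos(th)]])).round(4)
E
python3 - <<'E'
from h import *
print(M(ray("top",np.array([(326,125),(454,131),(448,187),(323,182)])/5+[269.6,169.6],.041)))
o=state(); print(M(o["tool_pos"]))
go((*W(.0825,.187),.0115,-92),(*W(-.0275,.187),.0115,-92),(*W(-.0275,.058),.0115,-92))
E
```

```text
[[ 0.0945 -0.0527]
 [ 0.0946 -0.1167]
 [ 0.0661 -0.1147]
 [ 0.0655 -0.0525]]
11.125 [0.5959 0.2483 0.0145] [-1.7996e+02 -8.0000e-02 -9.2040e+01] 0.016 27.534645795822144 [-0.3 -0.8  0. ]
[[0.0832 0.078 ]]
[-0.109, 0.0008, 0.0029] [-0.0007, -0.0014, -0.0007]
[0.0, 0.1101, 0.0] [0.0, 0.0, 0.0]
[0.129, -0.0, -0.0] [0.0, 0.0, 0.0]
```

>>> {"op": "carry_out", "data": {
  "rows": [
    [-0.05, 0, 0, 0, 0, 0],
    [-0.109, 0, 0, 0, 0, 0],
    [-0.109, 0.05, 0.003, 0, 0, 0],
    [-0.109, 0.1, 0.003, 0, 0, 0],
    [-0.109, 0.1109, 0.003, 0, 0, 0],
    [-0.109, 0.1109, 0.003, 0, 0, 0]
  ]
}}

```text
clock: 11.88
tool_pos: [0.489, 0.3633, 0.0114]
orientation: [-179.9, -0.0, -91.9]
force: [0.7, 0.5, -1.1]
opening: 0.0145
gripper_force: 26.1
```

```bash
python3 - <<'E'
from h import *
state(); go((*W(-.0275,.187),.0115,-92),(*W(-.0275,.058),.0115,-92))
t=viewer.snapshot("top")
# dowel tip in tube row: bright wood pixels left of mouths
h=cv2.cvtColor(t[:,:,::-1].copy(),cv2.COLOR_BGR2HSV); k=((h[:,:,0]>12)&(h[:,:,0]<25)&(h[:,:,1]>95)&(h[:,:,2]>120))[200:270,240:300]
n,l,s,c=cv2.connectedComponentsWithStats(k.astype(np.uint8)); print([ (x[:5]+[240,200,0,0,0]).tolist() for x in s[1:] if x[4]>20])
for x in s[1:]:
    if x[4]>60: print(M(ray("top",[(240+x[0]+x[2]-.5,200+x[1]+x[3]/2-.5)],.029)))
E
```

```text
11.875 [0.489  0.3633 0.0114] [-1.7991e+02 -4.0000e-02 -9.1910e+01] 0.0145 26.100306808948517 [ 0.7  0.5 -1.1]
[0.0022, -0.0, -0.0001] [-0.0015, -0.0008, 0.0016]
[0.129, -0.0, -0.0] [0.0, 0.0, 0.0]
[[242, 236, 47, 10, 358]]
[[-0.0249  0.0564]]
```

>>> {"op": "carry_out", "data": {
  "rows": [
    [0.015, 0.001, 0, 0, 0, 0],
    [0.032, 0.001, 0, 0, 0, 0],
    [0.05, 0.001, 0, 0, 0, 0],
    [0.067, 0.001, 0, 0, 0, 0],
    [0.084, 0.001, 0, 0, 0, 0],
    [0.1, 0.001, 0, 0, 0, 0],
    [0.117, 0.001, 0, 0, 0, 0],
    [0.131, 0.001, 0, 0, 0, 0]
  ]
}}

```text
clock: 12.92
tool_pos: [0.4836, 0.231, 0.011]
orientation: [-179.9, -0.1, -92.0]
force: [0.0, 0.9, -0.4]
opening: 0.0108
gripper_force: 0.0
```

```bash
cat >> h.py <<'E'
def bars(im):
    "bars seen from the top: pale yellow; centre in mould frame, world, angle"
    h=cv2.cvtColor(np.ascontiguousarray(im[:,:,::-1]),cv2.COLOR_BGR2HSV).astype(int)
    return h
E
python3 - <<'E'
from h import *
o=state(); print(M(o["tool_pos"]))
t=viewer.snapshot("top"); np.save("t6.npy",t); h=bars(t)
old=bars(cv2.imread("pics/top0.png")[:,:,::-1])
for p in [(345,200),(350,203),(340,196),(350,245),(345,245)]: print(p,h[p[1],p[0]],old[p[1],p[0]])
d=np.abs(t.astype(int)-cv2.imread("pics/top0.png")[:,:,::-1]).sum(2)[190:280,328:375]
k=(d>45).astype(np.uint8); n,l,s,c=cv2.connectedComponentsWithStats(k)
for x in s[1:]:
    if x[4]>40:
        x0,y0=x[0]+328,x[1]+190; print(x, M(ray("top",[(x0-.5,y0+x[3]/2-.5),(x0+x[2]-.5,y0+x[3]/2-.5)],.041)).tolist())
E
```

```text
12.925 [0.4836 0.231  0.011 ] [-1.7995e+02 -7.0000e-02 -9.1990e+01] 0.0108 0.0 [ 0.   0.9 -0.4]
[[-0.0284  0.0568]]
(345, 200) [ 27  95 219] [ 22 121 209]
(350, 203) [ 28  78 221] [ 19 137 207]
(340, 196) [ 28  67 222] [ 21 126 208]
(350, 245) [ 21 121 219] [ 21 123 210]
(345, 245) [ 21 124 222] [ 21 129 207]
[  5   4  29  15 366] [[0.0779, -0.0477], [0.0816, -0.1199]]
[ 15  76  32  14 258] [[-0.0964, -0.0799], [-0.0924, -0.157]]
```

>>> {"op": "carry_out", "data": {
  "rows": [
    [0, 0, -0.02, 0, 0, 0],
    [0, 0, -0.06, 0, 0, 0],
    [0, 0, -0.12, 0, 0, 0],
    [0.05, 0, -0.18, 0, 0, 0],
    [0.11, 0, -0.2, 0, 0, 0],
    [0.17, 0, -0.2, 0, 0, 0],
    [0.2, 0, -0.2, 0, 0, 0],
    [0.2, 0, -0.2, 0, 0, 0]
  ]
}}

```text
clock: 13.98
tool_pos: [0.4761, 0.0302, 0.2117]
orientation: [-179.9, -0.0, -92.2]
force: [0.0, 0.3, -0.2]
opening: 0.0103
gripper_force: 0.0
```

```bash
python3 - <<'E'
from h import *
state()
a=viewer.snapshot("top"); b=viewer.snapshot("scene")
cv2.imwrite("pics/t6full.png",a[:,:,::-1]);cv2.imwrite("pics/s6full.png",b[:,:,::-1])
A=cv2.resize(a[160:290,220:350],None,fx=3,fy=3,interpolation=3);B=cv2.resize(b[130:260,260:390],None,fx=3,fy=3,interpolation=3)
cv2.imwrite("pics/ab6.png",np.hstack([A,B])[:,:,::-1])
E
```

```text
13.975 [0.4761 0.0302 0.2117] [-1.799e+02 -4.000e-02 -9.217e+01] 0.0103 0.0 [ 0.   0.3 -0.2]
```

View pics/ab6.png

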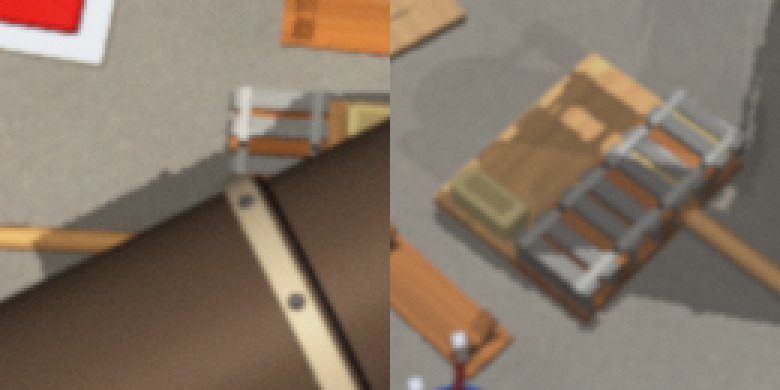

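>>> {"op": "carry_out", "data": {
  "rows": [
    [0.06, 0, 0, 0, 0, 0],
    [0.12, 0, 0, 0, 0, 0],
    [0.18, 0, 0, 0, 0, 0],
    [0.22, 0, 0, 0, 0, 0],
    [0.22, 0, 0, 0, 0, 0]
  ],
  "grip": 0.1
}}

```text
clock: 14.7
tool_pos: [0.4691, -0.1886, 0.2109]
orientation: [180.0, -0.1, -92.1]
force: [-0.2, 0.4, 0.2]
opening: 0.0476
gripper_force: 0.0
```

```bash
python3 - <<'E'
from h import *
state()
a=viewer.snapshot("top"); b=viewer.snapshot("scene")
for n,im,(x0,x1,y0,y1) in(("top",a,(190,303,190,290)),("scene",b,(300,470,180,300))):
    h=bars(im); k=((h[:,:,0]>10)&(h[:,:,0]<26)&(h[:,:,1]>90)).astype(np.uint8)*0+0
    kk=((h[:,:,0]>10)&(h[:,:,0]<26)&(h[:,:,1]>85)).astype(np.uint8); k=np.zeros_like(kk); k[y0:y1,x0:x1]=kk[y0:y1,x0:x1]
    N,l,s,c=cv2.connectedComponentsWithStats(k)
    for i in range(1,N):
        if s[i,4]>60:
            ys,xs=np.nonzero(l==i); (cx,cy),(w,hh),ang=cv2.minAreaRect(np.c_[xs,ys].astype(np.float32)); 
            pts=np.c_[xs,ys].astype(float); u,_,v=np.linalg.svd(pts-pts.mean(0),full_matrices=False); q=(pts-pts.mean(0))@v[0]
            e=[pts.mean(0)+v[0]*q.min(),pts.mean(0)+v[0]*q.max()]
            print(n,s[i].tolist(),round(w,1),round(hh,1),np.round(e,1).tolist())
            for z in(.01,.02,.029): print("  z",z,ray(n,e,z).round(4)[:,:2].tolist(),M(ray(n,e,z)).tolist())
A=cv2.resize(a[185:285,190:320],None,fx=3,fy=3,interpolation=3);B=cv2.resize(b[170:270,330:460],None,fx=3,fy=3,interpolation=3)
cv2.imwrite("pics/ab7.png",np.hstack([A,B])[:,:,::-1])
E
```

```text
14.7 [ 0.4691 -0.1886  0.2109] [ 1.7999e+02 -7.0000e-02 -9.2110e+01] 0.0476 0.0 [-0.2  0.4  0.2]
top [207, 234, 89, 13, 697] 88.0 8.1 [[207.0, 237.8], [294.9, 242.4]]
  z 0.01 [[0.4921, 0.4387], [0.4841, 0.2158]] [[-0.0271, 0.2646], [-0.0274, 0.0415]]
  z 0.02 [[0.4912, 0.4359], [0.4833, 0.2151]] [[-0.0279, 0.2618], [-0.0282, 0.0408]]
  z 0.029 [[0.4904, 0.4333], [0.4825, 0.2145]] [[-0.0287, 0.2592], [-0.0289, 0.0402]]
scene [300, 180, 32, 25, 484] 24.0 31.0 [[297.2, 197.3], [329.7, 177.8]]
  z 0.01 [[0.5772, 0.0831], [0.4779, 0.1096]] [[0.0703, -0.0878], [-0.0299, -0.0648]]
  z 0.02 [[0.5815, 0.0876], [0.4832, 0.1138]] [[0.0744, -0.0832], [-0.0247, -0.0604]]
  z 0.029 [[0.5854, 0.0916], [0.488, 0.1176]] [[0.0782, -0.079], [-0.0201, -0.0564]]
scene [365, 183, 12, 13, 67] 7.1 15.6 [[375.3, 183.2], [363.7, 193.5]]
  z 0.01 [[0.416, 0.2118], [0.4604, 0.2076]] [[-0.0953, 0.0352], [-0.0507, 0.0326]]
  z 0.02 [[0.4219, 0.215], [0.4659, 0.2109]] [[-0.0895, 0.0386], [-0.0454, 0.036]]
  z 0.029 [[0.4272, 0.2179], [0.4708, 0.2138]] [[-0.0843, 0.0417], [-0.0406, 0.0391]]
scene [332, 186, 18, 13
[... 581 characters left out ...]
87, 0.4353]] [[-0.0044, 0.0274], [-0.0204, 0.2615]]
scene [317, 200, 18, 14, 99] 20.2 5.0 [[317.4, 200.5], [333.7, 212.4]]
  z 0.01 [[0.5517, 0.1292], [0.5528, 0.1833]] [[0.0432, -0.0426], [0.0424, 0.0115]]
  z 0.02 [[0.5563, 0.1332], [0.5573, 0.1868]] [[0.0477, -0.0384], [0.0468, 0.0151]]
  z 0.029 [[0.5604, 0.1368], [0.5614, 0.1899]] [[0.0517, -0.0347], [0.0508, 0.0184]]
scene [300, 210, 36, 27, 151] 38.5 14.2 [[297.2, 215.7], [331.8, 232.6]]
  z 0.01 [[0.6179, 0.1188], [0.6001, 0.2153]] [[0.1097, -0.0507], [0.0885, 0.0451]]
  z 0.02 [[0.6218, 0.1229], [0.6042, 0.2185]] [[0.1135, -0.0465], [0.0925, 0.0484]]
  z 0.029 [[0.6254, 0.1266], [0.6079, 0.2214]] [[0.117, -0.0427], [0.0961, 0.0514]]
```

```bash
python3 - <<'E'
from h import *
a=(*W(-.0277,.174),.08,-92); print(a); go((*a[:2],.2109,-92)); b=telemetry.get_obs()["tool_pos"]
E
```

```text
(np.float64(0.4884), np.float64(0.3482), 0.08, -92)
[-0.5354, -0.0006, -0.0003] [-0.0003, -0.0009, 0.0]
```

View pics/ab7.png

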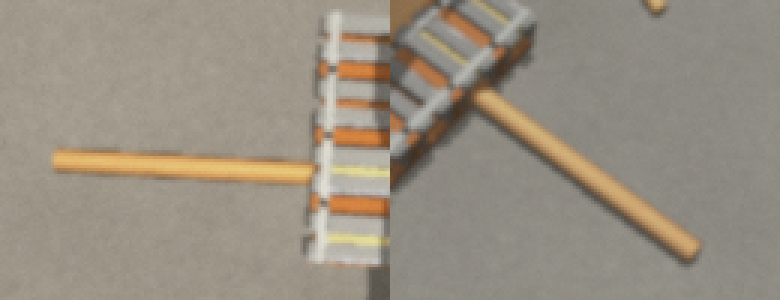

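>>> {"op": "carry_out", "data": {
  "rows": [
    [-0.06, 0, 0, 0, 0, 0],
    [-0.12, 0, 0, 0, 0, 0],
    [-0.18, 0, 0, 0, 0, 0],
    [-0.24, 0, 0, 0, 0, 0],
    [-0.3, 0, 0, 0, 0, 0],
    [-0.36, 0, 0, 0, 0, 0],
    [-0.42, 0, 0, 0, 0, 0],
    [-0.48, 0, 0, 0, 0, 0]
  ]
}}

```text
clock: 15.8
tool_pos: [0.4841, 0.2962, 0.2112]
orientation: [-179.9, -0.0, -91.8]
force: [1.6, -0.6, 1.8]
opening: 0.0485
gripper_force: 0.0
```

>>> {"op": "carry_out", "data": {
  "rows": [
    [-0.0554, -0.0006, 0.04, 0, 0, 0],
    [-0.0554, -0.0006, 0.09, 0, 0, 0],
    [-0.0554, -0.0006, 0.14, 0, 0, 0],
    [-0.0554, -0.0006, 0.18, 0, 0, 0],
    [-0.0554, -0.0006, 0.2, 0, 0, 0],
    [-0.0554, -0.0006, 0.205, 0, 0, 0],
    [-0.0554, -0.0006, 0.205, 0, 0, 0]
  ]
}}

```text
clock: 16.68
tool_pos: [0.4879, 0.3486, 0.0063]
orientation: [-179.9, -0.1, -91.9]
force: [1.0, 0.4, 1.3]
opening: 0.0483
gripper_force: 0.0
```

>>> {"op": "carry_out", "data": {
  "rows": [
    [0, 0, 0.003, 0, 0, 0],
    [0, 0, 0.003, 0, 0, 0]
  ]
}}

```text
clock: 16.92
tool_pos: [0.4885, 0.3478, 0.0036]
orientation: [-179.9, -0.0, -92.0]
force: [1.0, 0.1, 0.1]
opening: 0.0483
gripper_force: 0.0
```

>>> {"op": "carry_out", "data": {
  "rows": [
    [0, 0, 0.003, 0, 0, 0],
    [0, 0, 0.003, 0, 0, 0]
  ]
}}

```text
clock: 17.18
tool_pos: [0.4883, 0.3473, -0.0001]
orientation: [-179.9, -0.1, -92.0]
force: [-1.0, -0.3, -0.5]
opening: 0.0483
gripper_force: 0.0
```

>>> {"op": "carry_out", "data": {
  "rows": [
    [0, 0, 0.003, 0, 0, 0],
    [0, 0, 0.003, 0, 0, 0]
  ]
}}

```text
clock: 17.42
tool_pos: [0.4881, 0.3472, -0.0034]
orientation: [-180.0, -0.1, -92.0]
force: [0.6, 0.1, 0.6]
opening: 0.0484
gripper_force: 0.0
```

>>> {"op": "carry_out", "data": {
  "rows": [
    [0, 0, 0.003, 0, 0, 0],
    [0, 0, 0.003, 0, 0, 0]
  ]
}}

```text
clock: 17.68
tool_pos: [0.4881, 0.3473, -0.0065]
orientation: [-180.0, -0.1, -92.0]
force: [-0.3, -0.3, -0.1]
opening: 0.0482
gripper_force: 0.0
```

>>> {"op": "carry_out", "data": {
  "rows": [
    [0, 0, 0.002, 0, 0, 0],
    [0, 0, 0.002, 0, 0, 0]
  ]
}}

```text
clock: 17.92
tool_pos: [0.4882, 0.3473, -0.0083]
orientation: [-180.0, -0.1, -92.0]
force: [-0.0, 0.1, -0.3]
opening: 0.048
gripper_force: 0.0
```

>>> {"op": "carry_out", "data": {
  "rows": [
    [0, 0, 0, 0, 0, 0],
    [0, 0, 0, 0, 0, 0],
    [0, 0, 0, 0, 0, 0]
  ],
  "grip": -0.4
}}

```text
clock: 18.3
tool_pos: [0.4883, 0.3475, -0.008]
orientation: [-179.9, -0.1, -92.0]
force: [0.9, -0.1, -0.3]
opening: 0.0277
gripper_force: 0.0
```

>>> {"op": "carry_out", "data": {
  "rows": [
    [0, 0, 0, 0, 0, 0],
    [0, 0, 0, 0, 0, 0],
    [0, 0, 0, 0, 0, 0]
  ],
  "grip": -0.6
}}

```text
clock: 18.68
tool_pos: [0.4885, 0.3475, -0.008]
orientation: [-179.9, -0.1, -92.0]
force: [0.8, -0.4, 1.4]
opening: 0.0178
gripper_force: 13.4
```

>>> {"op": "carry_out", "data": {
  "rows": [
    [0, 0, 0, 0, 0, 0],
    [0, 0, 0, 0, 0, 0],
    [0, 0, 0, 0, 0, 0]
  ],
  "grip": -0.75
}}

```text
clock: 19.05
tool_pos: [0.4884, 0.3475, -0.008]
orientation: [-179.9, -0.1, -92.0]
force: [1.0, 0.2, 2.2]
opening: 0.0168
gripper_force: 28.9
```

>>> {"op": "carry_out", "data": {
  "rows": [
    [0, 0, 0, 0, 0, 0],
    [0, 0, 0.001, 0, 0, 0],
    [0, 0, 0.003, 0, 0, 0],
    [0, 0, 0.003, 0, 0, 0]
  ],
  "grip": -0.3
}}

```text
clock: 19.55
tool_pos: [0.4881, 0.3472, -0.0115]
orientation: [-180.0, -0.1, -92.0]
force: [-0.1, 0.9, -0.9]
opening: 0.0303
gripper_force: 0.0
```

>>> {"op": "carry_out", "data": {
  "rows": [
    [0, 0, 0.001, 0, 0, 0],
    [0, 0, 0.002, 0, 0, 0],
    [0, 0, 0.002, 0, 0, 0]
  ]
}}

```text
clock: 19.92
tool_pos: [0.4882, 0.3474, -0.0132]
orientation: [-179.9, -0.1, -92.0]
force: [-0.8, 0.4, -0.6]
opening: 0.0306
gripper_force: 0.0
```

>>> {"op": "carry_out", "data": {
  "rows": [
    [0, 0, 0.001, 0, 0, 0],
    [0, 0, 0.002, 0, 0, 0],
    [0, 0, 0.003, 0, 0, 0],
    [0, 0, 0.003, 0, 0, 0]
  ]
}}

```text
clock: 20.42
tool_pos: [0.4883, 0.3474, -0.0162]
orientation: [-179.9, -0.1, -92.0]
force: [0.4, 0.7, -0.5]
opening: 0.0304
gripper_force: 0.0
```

>>> {"op": "carry_out", "data": {
  "rows": [
    [0, 0, 0.001, 0, 0, 0],
    [0, 0, 0.002, 0, 0, 0],
    [0, 0, 0.003, 0, 0, 0],
    [0, 0, 0.003, 0, 0, 0]
  ]
}}

```text
clock: 20.92
tool_pos: [0.4882, 0.3473, -0.0192]
orientation: [-180.0, -0.1, -92.0]
force: [-0.2, 0.4, 0.1]
opening: 0.0306
gripper_force: 0.0
```

>>> {"op": "carry_out", "data": {
  "rows": [
    [0, 0, 0.001, 0, 0, 0],
    [0, 0, 0.002, 0, 0, 0],
    [0, 0, 0.002, 0, 0, 0]
  ]
}}

```text
clock: 21.3
tool_pos: [0.4883, 0.3474, -0.0207]
orientation: [-179.9, -0.1, -92.0]
force: [-0.9, -0.9, 3.9]
opening: 0.0307
gripper_force: 2.4
```

>>> {"op": "carry_out", "data": {
  "rows": [
    [0, 0, 0.001, 0, 0, 0],
    [0, 0, 0.002, 0, 0, 0],
    [0, 0, 0.002, 0, 0, 0]
  ]
}}

```text
clock: 21.68
tool_pos: [0.4884, 0.3475, -0.0208]
orientation: [-179.9, -0.0, -91.9]
force: [-6.6, -3.1, 22.3]
opening: 0.0304
gripper_force: 11.2
```

>>> {"op": "carry_out", "data": {
  "rows": [
    [0, 0, -0.003, 0, 0, 0],
    [0, 0, -0.004, 0, 0, 0],
    [0, 0, -0.004, 0, 0, 0]
  ]
}}

```text
clock: 22.05
tool_pos: [0.4882, 0.3473, -0.0194]
orientation: [-180.0, -0.1, -92.0]
force: [-0.3, -0.5, -0.5]
opening: 0.0308
gripper_force: 0.0
```

>>> {"op": "carry_out", "data": {
  "rows": [
    [0, 0, 0, 0, 0, 0],
    [0, 0, 0, 0, 0, 0],
    [0, 0, 0, 0, 0, 0],
    [0, 0, 0, 0, 0, 0]
  ],
  "grip": -0.7
}}

```text
clock: 22.55
tool_pos: [0.4882, 0.3474, -0.0192]
orientation: [-180.0, -0.1, -92.0]
force: [-0.6, -0.7, -0.4]
opening: 0.0186
gripper_force: 30.0
```

>>> {"op": "carry_out", "data": {
  "rows": [
    [0, 0, 0, 0, 0, 0],
    [0, 0, 0, 0, 0, 0]
  ],
  "grip": -0.9
}}

```text
clock: 22.8
tool_pos: [0.4883, 0.3475, -0.0191]
orientation: [-179.9, -0.1, -92.0]
force: [-0.6, -0.2, 0.7]
opening: 0.0193
gripper_force: 30.0
```

>>> {"op": "carry_out", "data": {
  "rows": [
    [-0.008, 0, -0.002, 0, 0, 0],
    [-0.01, 0, -0.012, 0, 0, 0],
    [-0.01, 0, -0.0195, 0, 0, 0],
    [-0.01, 0, -0.0195, 0, 0, 0]
  ]
}}

```text
clock: 23.3
tool_pos: [0.489, 0.358, 0.0015]
orientation: [-179.9, 0.0, -92.0]
force: [-0.3, 0.3, -0.4]
opening: 0.0193
gripper_force: 30.0
```

```bash
cat >> h.py <<'E'
def tip(t,x0=240,x1=300,y0=195,y1=290,z=.029):
    h=bars(t); k=((h[:,:,0]>12)&(h[:,:,0]<25)&(h[:,:,1]>95)&(h[:,:,2]>110))[y0:y1,x0:x1]
    n,l,s,c=cv2.connectedComponentsWithStats(k.astype(np.uint8)); i=1+np.argmax(s[1:,4]); x=s[i]
    ys,xs=np.nonzero(l==i); e=xs>xs.max()-6; f=xs<xs.min()+6
    print(x, "tip",M(ray("top",[(x0+x[0]+x[2]-.5,y0+ys[e].mean())],z)), "rear seg",M(ray("top",[(x0+xs[f].mean(),y0+ys[f].mean())],z)))
E
python3 - <<'E'
from h import *
o=state(); print(M(o["tool_pos"])); tip(viewer.snapshot("top")); go((*W(-.0275,.058),0,-92))
E
```

```text
23.3 [0.489  0.358  0.0015] [-1.7988e+02  2.0000e-02 -9.1980e+01] 0.0193 29.99973088502884 [-0.3  0.3 -0.4]
[[-0.0275  0.1839]]
[  5  40  46  11 363] tip [[-0.0271  0.0513]] rear seg [[-0.0263  0.158 ]]
[0.1255, -0.0001, 0.001] [-0.0015, -0.0002, 0.0001]
```

>>> {"op": "carry_out", "data": {
  "rows": [
    [0.012, 0, 0.0015, 0, 0, 0],
    [0.027, 0, 0.0015, 0, 0, 0],
    [0.043, 0, 0.0015, 0, 0, 0],
    [0.06, 0, 0.0015, 0, 0, 0],
    [0.077, 0, 0.0015, 0, 0, 0],
    [0.094, 0, 0.0015, 0, 0, 0],
    [0.11, 0, 0.0015, 0, 0, 0],
    [0.125, 0, 0.0015, 0, 0, 0]
  ]
}}

```text
clock: 24.35
tool_pos: [0.4839, 0.2308, -0.0012]
orientation: [-180.0, -0.1, -92.0]
force: [0.7, 0.8, -1.1]
opening: 0.019
gripper_force: 30.0
```

```bash
cat >> h.py <<'E'
def findbars(t,x0,x1,y0,y1,z=.041,mn=60):
    h=bars(t); k=((h[:,:,0]>=24)&(h[:,:,0]<=36)&(h[:,:,1]>35)&(h[:,:,1]<115)&(h[:,:,2]>75)).astype(np.uint8)
    q=np.zeros_like(k); q[y0:y1,x0:x1]=k[y0:y1,x0:x1]; q=cv2.morphologyEx(q,cv2.MORPH_OPEN,np.ones((3,3),np.uint8))
    n,l,s,c=cv2.connectedComponentsWithStats(q)
    for i in range(1,n):
        if s[i,4]>mn:
            ys,xs=np.nonzero(l==i); r=cv2.minAreaRect(np.c_[xs,ys].astype(np.float32)); b=ray("top",cv2.boxPoints(r),z)
            d1,d2=b[1]-b[0],b[2]-b[1]; d=d1 if np.hypot(*d1[:2])>np.hypot(*d2[:2]) else d2
            print("bar px",np.round(r[0],1),s[i,4],"world",b.mean(0).round(4)[:2],"mould",M(b.mean(0)),"size",np.hypot(*d1[:2]).round(3),np.hypot(*d2[:2]).round(3),"long axis deg",round(np.degrees(np.arctan2(d[1],d[0]))%180,1))
E
python3 - <<'E'
from h import *
o=state(); print(M(o["tool_pos"])); t=viewer.snapshot("top"); findbars(t,322,385,185,290)
go((*W(-.0275,.187),0,-92))
E
```

```text
24.35 [ 0.4839  0.2308 -0.0012] [-1.7998e+02 -1.0000e-01 -9.2010e+01] 0.019 30.00000536441803 [ 0.7  0.8 -1.1]
[[-0.0281  0.0566]]
bar px [347.5 201. ] 301 world [0.5868 0.0855] mould [[ 0.0798 -0.085 ]] size 0.062 0.03 long axis deg 90.9
bar px [355. 248.] 337 world [0.4704 0.0668] mould [[-0.0358 -0.1079]] size 0.064 0.039 long axis deg 90.9
bar px [357.5 265.5] 97 world [0.4283 0.0607] mould [[-0.0777 -0.1154]] size 0.012 0.05 long axis deg 179.9
[-0.132, -0.001, -0.0016] [0.0005, -0.0025, -0.0011]
```

>>> {"op": "carry_out", "data": {
  "rows": [
    [-0.05, 0, 0, 0, 0, 0],
    [-0.11, 0, 0, 0, 0, 0],
    [-0.131, 0, -0.0005, 0, 0, 0],
    [-0.131, 0.04, -0.0005, 0, 0, 0],
    [-0.131, 0.054, -0.0005, 0, 0, 0],
    [-0.131, 0.054, -0.0005, 0, 0, 0]
  ]
}}

```text
clock: 25.15
tool_pos: [0.4342, 0.3648, -0.0005]
orientation: [-180.0, -0.1, -91.9]
force: [0.7, -0.0, -0.1]
opening: 0.0192
gripper_force: 30.0
```

```bash
python3 - <<'E'
from h import *
o=state(); print(M(o["tool_pos"])); tip(viewer.snapshot("top"),y0=215); go((*W(-.0825,.0855),0,-92))
E
```

```text
25.15 [ 0.4342  0.3648 -0.0005] [-1.7995e+02 -9.0000e-02 -9.1930e+01] 0.0192 29.999968707561493 [ 0.7 -0.  -0.1]
[[-0.0824  0.1887]]
[  1  43  46  10 375] tip [[-0.0817  0.0577]] rear seg [[-0.0816  0.1628]]
[0.1036, 0.001, -0.0003] [-0.0012, -0.001, 0.001]
```

>>> {"op": "carry_out", "data": {
  "rows": [
    [0.012, 0, 0, 0, 0, 0],
    [0.025, 0, 0, 0, 0, 0],
    [0.04, 0, 0, 0, 0, 0],
    [0.055, 0, 0, 0, 0, 0],
    [0.07, 0, 0, 0, 0, 0],
    [0.085, 0, 0, 0, 0, 0],
    [0.1, 0, 0, 0, 0, 0],
    [0.104, 0, 0, 0, 0, 0]
  ]
}}

```text
clock: 26.2
tool_pos: [0.4312, 0.2597, -0.0005]
orientation: [-180.0, -0.1, -92.1]
force: [-0.3, 0.1, -0.2]
opening: 0.019
gripper_force: 30.0
```

```bash
python3 - <<'E'
from h import *
o=state(); print(M(o["tool_pos"])); t=viewer.snapshot("top"); findbars(t,322,385,185,290); cv2.imwrite("pics/x.png",t[:,:,::-1])
a=(*W(-.0825,.19),.0,-92); go(a,(*a[:2],.12,-92),(.575,.36,.12,-92),(.56,.114,.12,-94.4),(.6835,.114,.12,-94.4))
E
```

```text
26.2 [ 0.4312  0.2597 -0.0005] [-1.7996e+02 -9.0000e-02 -9.2070e+01] 0.019 29.999941885471344 [-0.3  0.1 -0.2]
[[-0.0818  0.0836]]
bar px [347.5 201. ] 303 world [0.5868 0.0855] mould [[ 0.0798 -0.085 ]] size 0.062 0.03 long axis deg 90.9
bar px [356. 246.] 327 world [0.4753 0.0643] mould [[-0.0309 -0.1101]] size 0.064 0.029 long axis deg 90.9
bar px [345.  267.5] 396 world [0.423  0.0909] mould [[-0.084  -0.0854]] size 0.073 0.041 long axis deg 90.9
[-0.1064, 0.0007, -0.0007] [-0.0005, -0.0017, -0.0011]
[0.0, 0.0, -0.12] [0.0, 0.0, 0.0]
[0.0012, -0.1409, -0.0] [0.0, 0.0, 0.0]
[0.2464, 0.0064, 0.0] [0.0, -0.0, 0.0419]
[-0.0095, -0.1231, -0.0] [0.0, 0.0, 0.0]
```

>>> {"op": "carry_out", "data": {
  "rows": [
    [-0.055, 0, 0, 0, 0, 0],
    [-0.1064, 0, 0, 0, 0, 0],
    [-0.1064, 0, -0.06, 0, 0, 0],
    [-0.1064, 0, -0.12, 0, 0, 0],
    [-0.08, -0.06, -0.12, 0, 0, 0],
    [-0.03, -0.09, -0.12, 0, 0, 0],
    [0.03, -0.11, -0.12, 0, 0, 0],
    [0.09, -0.13, -0.12, 0, 0, 0]
  ]
}}

```text
clock: 27.25
tool_pos: [0.5578, 0.1663, 0.1193]
orientation: [-180.0, -0.1, -92.0]
force: [0.4, 0.5, -0.3]
opening: 0.0188
gripper_force: 30.0
```

```bash
python3 - <<'E'
from h import *
state(); go((.6,.1135,.12,-94.4),(.6834,.1135,.12,-94.4))
E
```

```text
27.25 [0.5578 0.1663 0.1193] [-1.7998e+02 -1.1000e-01 -9.1980e+01] 0.0188 30.00111848115921 [ 0.4  0.5 -0.3]
[0.0513, -0.044, -0.0006] [-0.0003, -0.0018, 0.0422]
[-0.0064, -0.0832, -0.0] [0.0, 0.0, 0.0]
```

>>> {"op": "carry_out", "data": {
  "rows": [
    [0.0513, -0.03, 0, 0, 0, 0.042],
    [0.0513, -0.044, 0, 0, 0, 0.042],
    [0.05, -0.08, 0, 0, 0, 0.042],
    [0.0484, -0.115, 0, 0, 0, 0.042],
    [0.0484, -0.1273, 0, 0, 0, 0.042],
    [0.0484, -0.1273, 0, 0, 0, 0.042]
  ]
}}

```text
clock: 28.0
tool_pos: [0.6829, 0.1158, 0.1188]
orientation: [180.0, -0.1, -94.4]
force: [-0.3, 0.3, -1.2]
opening: 0.0194
gripper_force: 30.0
```

```bash
python3 - <<'E'
from h import *
state(); go((.6834,.1135,-.003,-94.4))
t=viewer.snapshot("top"); s=viewer.snapshot("scene"); cv2.imwrite("pics/y.png",t[:,:,::-1]); cv2.imwrite("pics/ys.png",s[:,:,::-1])
# predicted dowel ends vs scene colours
P=[(.6817+k*.110*.077,.0914+k*.110*.997,.148) for k in(-1,1)]; print(proj("scene",P).round(1),proj("top",P).round(1))
E
```

```text
28.0 [0.6829 0.1158 0.1188] [ 1.7998e+02 -1.0000e-01 -9.4400e+01] 0.0194 29.999729990959167 [-0.3  0.3 -1.2]
[0.0021, -0.0007, 0.1218] [0.0004, -0.0017, -0.0001]
[[233.6 169.6]
 [300.7 228. ]] [[396.6 155.5]
 [300.  146.9]]
```

>>> {"op": "carry_out", "data": {
  "rows": [
    [0.002, -0.0005, 0.04, 0, 0, 0],
    [0.002, -0.0005, 0.09, 0, 0, 0],
    [0.002, -0.0005, 0.115, 0, 0, 0],
    [0.002, -0.0005, 0.1205, 0, 0, 0],
    [0.002, -0.0005, 0.1205, 0, 0, 0]
  ]
}}

```text
clock: 28.72
tool_pos: [0.6834, 0.1138, 0.0002]
orientation: [-179.9, -0.1, -94.4]
force: [-0.6, 0.3, -0.5]
opening: 0.019
gripper_force: 30.0
```

>>> {"op": "carry_out", "data": {
  "rows": [
    [0, 0, 0, 0, 0, 0],
    [0, 0, 0, 0, 0, 0],
    [0, 0, 0, 0, 0, 0]
  ],
  "grip": 0.1
}}

```text
clock: 29.1
tool_pos: [0.6838, 0.1136, 0.0001]
orientation: [-179.9, -0.0, -94.4]
force: [0.0, 0.7, 0.3]
opening: 0.0434
gripper_force: 0.0
```

>>> {"op": "carry_out", "data": {
  "rows": [
    [0, 0, -0.03, 0, 0, 0],
    [0, 0, -0.09, 0, 0, 0],
    [0, 0, -0.15, 0, 0, 0],
    [0, 0.06, -0.18, 0, 0, 0],
    [0, 0.12, -0.18, 0, 0, 0],
    [0.06, 0.14, -0.18, 0, 0, 0],
    [0.12, 0.14, -0.18, 0, 0, 0],
    [0.18, 0.14, -0.18, 0, 0, 0]
  ]
}}

```text
clock: 30.1
tool_pos: [0.5295, -0.0562, 0.1804]
orientation: [-179.8, -0.0, -94.3]
force: [0.9, 0.3, 0.3]
opening: 0.0481
gripper_force: 0.0
```

```bash
python3 - <<'E'
from h import *
state()
t=viewer.snapshot("top"); s=viewer.snapshot("scene"); cv2.imwrite("pics/z.png",t[:,:,::-1]); cv2.imwrite("pics/zs.png",s[:,:,::-1])
def seg(n,im,x0,x1,y0,y1,V):
    h=bars(im); k=((h[:,:,0]>14)&(h[:,:,0]<25)&(h[:,:,1]>80)&(h[:,:,2]>V)).astype(np.uint8); q=k*0; q[y0:y1,x0:x1]=k[y0:y1,x0:x1]
    N,l,st,c=cv2.connectedComponentsWithStats(q); i=1+np.argmax(st[1:,4]); ys,xs=np.nonzero(l==i); p=np.c_[xs,ys].astype(float); u,_,v=np.linalg.svd(p-p.mean(0),full_matrices=False); d=(p-p.mean(0))@v[0]
    e=[p.mean(0)+v[0]*d.min(),p.mean(0)+v[0]*d.max()]; print(n,st[i],ray(n,e,.026).round(4).tolist())
seg("top",t,298,398,150,183,150); seg("scene",s,225,310,185,262,120)
findbars(t,322,385,185,290)
E
```

```text
30.1 [ 0.5295 -0.0562  0.1804] [-1.7984e+02 -3.0000e-02 -9.4300e+01] 0.0481 0.0 [0.9 0.3 0.3]
top [302 158  37   9 217] [[0.6917, 0.2025, 0.026], [0.6885, 0.1096, 0.026]]
scene [239 195  65  60 661] [[0.6734, -0.0242, 0.026], [0.6932, 0.1987, 0.026]]
```

```bash
cat >> h.py <<'E'
B0=np.array([.4747,-.2165]); Byaw=-15.3
def B(x,y):
    a=np.radians(Byaw); return tuple((B0+np.array([[np.cos(a),-np.sin(a)],[np.sin(a),np.cos(a)]])@[x,y]).round(4))
E
python3 - <<'E'
from h import *
a=W(.0825,-.086); print(a); go((*a,.1,-92),(*a,-.0045,-92))
t=viewer.snapshot("top"); findbars(t,322,385,170,290)
E
```

```text
(np.float64(0.5894), np.float64(0.0845))
[-0.1482, -0.0487, 0.0798] [-0.0013, -0.0013, -0.0459]
[-0.0, -0.0, 0.1045] [0.0, 0.0, 0.0]
```

>>> {"op": "carry_out", "data": {
  "rows": [
    [-0.05, -0.02, 0.02, 0, 0, -0.046],
    [-0.1, -0.04, 0.05, 0, 0, -0.046],
    [-0.1482, -0.0487, 0.075, 0, 0, -0.046],
    [-0.1482, -0.0487, 0.08, 0, 0, -0.046],
    [-0.1482, -0.0487, 0.08, 0, 0, -0.046]
  ],
  "grip": 0.1
}}

```text
clock: 30.88
tool_pos: [0.5895, 0.0897, 0.0988]
orientation: [180.0, -0.1, -91.7]
force: [-0.4, 0.4, 0.5]
opening: 0.0486
gripper_force: 0.0
```

```bash
python3 - <<'E'
from h import *
state(); a=W(.0825,-.086); go((*a,-.0045,-92))
s=viewer.snapshot("scene"); h=bars(s)
k=((h[:,:,0]>=24)&(h[:,:,0]<=36)&(h[:,:,1]>35)&(h[:,:,1]<125)&(h[:,:,2]>75)).astype(np.uint8); k[:130]=0;k[230:]=0;k[:,:270]=0;k[:,380:]=0
k=cv2.morphologyEx(k,cv2.MORPH_OPEN,np.ones((2,2),np.uint8)); n,l,st,c=cv2.connectedComponentsWithStats(k)
for i in range(1,n):
    if st[i,4]>50: print(st[i],M(ray("scene",[c[i]],.036)))
cv2.imwrite("pics/w.png",s[:,:,::-1])
E
```

```text
30.875 [0.5895 0.0897 0.0988] [ 1.7999e+02 -1.0000e-01 -9.1670e+01] 0.0486 0.0 [-0.4  0.4  0.5]
[0.005, -0.0001, 0.1033] [0.0002, -0.0017, 0.0057]
[327 148  24  19 216] [[-0.0805 -0.0793]]
[308 158  21  16 159] [[-0.0252 -0.0988]]
[282 190  11  10  57] [[ 0.0933 -0.1003]]
```

>>> {"op": "carry_out", "data": {
  "rows": [
    [0.004, 0, 0.04, 0, 0, 0.005],
    [0.0045, 0, 0.085, 0, 0, 0.005],
    [0.0045, 0, 0.1, 0, 0, 0.005],
    [0.0045, 0, 0.1033, 0, 0, 0.005],
    [0.0045, 0, 0.1033, 0, 0, 0.005]
  ]
}}

```text
clock: 31.55
tool_pos: [0.591, 0.0846, -0.0025]
orientation: [-179.8, -0.0, -92.0]
force: [-0.3, -0.1, 0.8]
opening: 0.0483
gripper_force: 0.0
```

>>> {"op": "carry_out", "data": {
  "rows": [
    [0, 0, 0, 0, 0, 0],
    [0, 0, 0, 0, 0, 0],
    [0, 0, 0, 0, 0, 0],
    [0, 0, 0, 0, 0, 0]
  ],
  "grip": -0.6
}}

```text
clock: 32.05
tool_pos: [0.5903, 0.0845, -0.0032]
orientation: [-179.9, -0.0, -92.0]
force: [-2.2, 0.3, 6.2]
opening: 0.0299
gripper_force: 30.0
```

>>> {"op": "carry_out", "data": {
  "rows": [
    [0, 0, -0.02, 0, 0, 0],
    [0, 0, -0.06, 0, 0, 0],
    [0, 0, -0.11, 0, 0, 0],
    [0, 0, -0.11, 0, 0, 0]
  ]
}}

```text
clock: 32.55
tool_pos: [0.5925, 0.0854, 0.1104]
orientation: [-179.5, 0.1, -92.0]
force: [0.9, 0.3, -0.7]
opening: 0.0297
gripper_force: 30.0
```

```bash
python3 - <<'E'
from h import *
state(); a=B(.042,0); go((*a,.1,-105.3),(*a,-.006,-105.3))
s=viewer.snapshot("scene"); h=bars(s)
cv2.imwrite("pics/w2.png",s[:,:,::-1])
# board from scene: visible plywood corners check
P=[(*B(x,y),.01) for x,y in((.07,.125),(.07,-.125),(-.07,-.125),(-.07,.125))]; print(proj("scene",P).round(1).tolist())
E
```

```text
32.55 [0.5925 0.0854 0.1104] [-1.7953e+02  1.1000e-01 -9.2010e+01] 0.0297 29.999044239521027 [ 0.9  0.3 -0.7]
[0.3156, 0.0664, 0.0093] [-0.008, 0.0028, 0.232]
[0.0, -0.0, 0.106] [0.0, 0.0, 0.0]
[[242.6, 157.4], [199.7, 101.3], [241.1, 81.1], [286.1, 133.9]]
```

>>> {"op": "carry_out", "data": {
  "rows": [
    [0.05, 0.01, 0, 0, 0, 0.05],
    [0.11, 0.02, 0, 0, 0, 0.1],
    [0.17, 0.035, 0, 0, 0, 0.15],
    [0.23, 0.05, 0, 0, 0, 0.2],
    [0.28, 0.06, 0, 0, 0, 0.232],
    [0.3156, 0.0664, 0, 0, 0, 0.232],
    [0.3156, 0.0664, 0.005, 0, 0, 0.232]
  ]
}}

```text
clock: 33.48
tool_pos: [0.5107, -0.2306, 0.0999]
orientation: [180.0, -0.1, -105.5]
force: [-0.1, 0.5, -1.1]
opening: 0.0299
gripper_force: 30.0
```

```bash
python3 - <<'E'
from h import *
state()
s0=cv2.imread("pics/scene0.png").astype(int)
for f in("pics/s6full.png","pics/w2.png"):
    s=cv2.imread(f).astype(int); d=np.abs(s-s0).sum(2)
    print(f,[d[y-6:y+7,x-6:x+7].mean().round(1) for x,y in((200,102),(241,158),(218,128),(241,83),(285,135))])
go((*B(.042,0),-.006,-105.3))
t=viewer.snapshot("top").astype(int); t0=cv2.imread("pics/top0.png")[:,:,::-1].astype(int); d=np.abs(t-t0).sum(2)
print([d[y-6:y+7,x-6:x+7].mean().round(1) for x,y in((425,209),(522,237),(510,290),(412,262))])
E
```

```text
33.475 [ 0.5107 -0.2306  0.0999] [ 1.7996e+02 -6.0000e-02 -1.0554e+02] 0.0299 29.99858558177948 [-0.1  0.5 -1.1]
pics/s6full.png [np.float64(161.6), np.float64(9.7), np.float64(14.5), np.float64(76.9), np.float64(11.3)]
pics/w2.png [np.float64(193.5), np.float64(43.0), np.float64(45.9), np.float64(107.0), np.float64(279.9)]
[-0.0042, -0.0036, 0.1059] [0.0007, -0.0011, -0.0042]
[np.float64(289.3), np.float64(79.0), np.float64(170.8), np.float64(32.7)]
```

```bash
python3 - <<'E'
from h import *
def prof(t,rows,x0,x1):
    h=bars(t); k=(h[:,:,1]>75)&(h[:,:,0]<26)
    return [int(np.nonzero(k[r,x0:x1])[0][0])+x0 if k[r,x0:x1].any() else None for r in rows]
def profc(t,cols,y0,y1,last=True):
    h=bars(t); k=(h[:,:,1]>75)&(h[:,:,0]<26)
    return [int(np.nonzero(k[y0:y1,c])[0][-1 if last else 0])+y0 if k[y0:y1,c].any() else None for c in cols]
t0=cv2.imread("pics/top0.png")[:,:,::-1]; t=viewer.snapshot("top"); cv2.imwrite("pics/v.png",t[:,:,::-1])
for im in(t0,t):
    print("left",prof(im,range(215,262,6),400,440)); print("bottom",profc(im,range(416,515,9),250,310)); print("top",profc(im,range(428,522,9),205,245,False))
E
```

```text
left [423, 422, 420, 418, 417, 415, 414, 412]
bottom [263, 266, 268, 271, 274, 277, 279, 282, 285, 287, 290]
top [210, 213, 215, 218, 220, 223, 226, 228, 231, 233, 205]
left [413, 421, 420, 418, 417, 415, 414, 412]
bottom [263, 266, 250, 285, 286, 309, 309, 309, 309, 309, 309]
top [205, 205, 205, 205, 205, 205, 205, 205, 205, 205, 214]
```

>>> {"op": "carry_out", "data": {
  "rows": [
    [-0.004, -0.0035, 0.04, 0, 0, -0.004],
    [-0.004, -0.0035, 0.085, 0, 0, -0.004],
    [-0.004, -0.0035, 0.102, 0, 0, -0.004],
    [-0.004, -0.0035, 0.106, 0, 0, -0.004],
    [-0.004, -0.0035, 0.107, 0, 0, -0.004],
    [-0.004, -0.0035, 0.107, 0, 0, -0.004]
  ]
}}

```text
clock: 34.33
tool_pos: [0.5175, -0.2254, -0.0052]
orientation: [-179.9, -0.0, -105.1]
force: [0.2, -0.3, -0.8]
opening: 0.0299
gripper_force: 30.0
```

>>> {"op": "carry_out", "data": {
  "rows": [
    [0, 0, 0, 0, 0, 0],
    [0, 0, 0, 0, 0, 0],
    [0, 0, 0, 0, 0, 0]
  ],
  "grip": -0.1
}}

```text
clock: 34.7
tool_pos: [0.5168, -0.2258, -0.0055]
orientation: [-179.9, -0.0, -105.1]
force: [0.2, 0.2, -0.3]
opening: 0.0394
gripper_force: 0.0
```

>>> {"op": "carry_out", "data": {
  "rows": [
    [0, 0, -0.02, 0, 0, 0],
    [0, 0, -0.06, 0, 0, 0],
    [0, 0, -0.12, 0, 0, 0],
    [0, 0, -0.12, 0, 0, 0]
  ]
}}

```text
clock: 35.2
tool_pos: [0.5199, -0.2264, 0.1195]
orientation: [-179.4, -0.0, -105.1]
force: [0.5, 1.3, -1.1]
opening: 0.0397
gripper_force: 0.0
```

```bash
python3 - <<'E'
from h import *
state(); a=W(-.0285,-.128); go((*a,.1139,-92),(*a,-.0042,-92)); t=viewer.snapshot("top"); findbars(t,322,385,220,290)
E
```

```text
35.2 [ 0.5199 -0.2264  0.1195] [-1.7940e+02 -1.0000e-02 -1.0507e+02] 0.0397 0.0 [ 0.5  1.3 -1.1]
[-0.2523, 0.1123, 0.0044] [-0.0104, -0.0014, -0.2281]
[-0.0, -0.0, 0.1181] [0.0, 0.0, 0.0]
```

>>> {"op": "carry_out", "data": {
  "rows": [
    [-0.05, 0.02, 0, 0, 0, -0.05],
    [-0.1, 0.045, 0, 0, 0, -0.1],
    [-0.15, 0.07, 0, 0, 0, -0.15],
    [-0.2, 0.09, 0, 0, 0, -0.2],
    [-0.24, 0.105, 0, 0, 0, -0.228],
    [-0.2523, 0.1123, 0, 0, 0, -0.228],
    [-0.2523, 0.1123, 0, 0, 0, -0.228]
  ]
}}

```text
clock: 36.12
tool_pos: [0.4732, 0.0476, 0.1132]
orientation: [180.0, -0.1, -92.0]
force: [0.5, -1.0, -0.4]
opening: 0.0392
gripper_force: 0.0
```

```bash
python3 - <<'E'
from h import *
state(); a=W(-.0285,-.128); go((*a,-.0042,-92))
s=viewer.snapshot("scene"); h=bars(s)
k=((h[:,:,0]>=24)&(h[:,:,0]<=36)&(h[:,:,1]>35)&(h[:,:,1]<125)&(h[:,:,2]>60)).astype(np.uint8); k[:80]=0;k[230:]=0;k[:,:200]=0;k[:,380:]=0
k=cv2.morphologyEx(k,cv2.MORPH_OPEN,np.ones((2,2),np.uint8)); n,l,st,c=cv2.connectedComponentsWithStats(k)
for i in range(1,n):
    if st[i,4]>50: print(st[i],M(ray("scene",[c[i]],.036)),ray("scene",[c[i]],.036).round(3))
E
```

```text
36.125 [0.4732 0.0476 0.1132] [ 1.7997e+02 -1.0000e-01 -9.1970e+01] 0.0392 0.0 [ 0.5 -1.  -0.4]
[0.0008, -0.004, 0.1174] [0.0004, -0.0017, 0.0005]
[218 111  19  19 162] [[ 0.0262 -0.3936]] [[ 0.522 -0.221  0.036]]
[340 159  11   8  54] [[-0.079  -0.0539]] [[0.429 0.122 0.036]]
```

>>> {"op": "carry_out", "data": {
  "rows": [
    [0.0008, -0.004, 0.04, 0, 0, 0],
    [0.0008, -0.004, 0.08, 0, 0, 0],
    [0.0008, -0.0035, 0.1, 0, 0, 0],
    [0.0008, -0.0035, 0.112, 0, 0, 0],
    [0.0008, -0.0035, 0.1175, 0, 0, 0],
    [0.0008, -0.0035, 0.1175, 0, 0, 0]
  ]
}}

```text
clock: 36.92
tool_pos: [0.4778, 0.0459, -0.0034]
orientation: [-179.9, -0.1, -92.1]
force: [0.7, 0.0, 0.1]
opening: 0.0396
gripper_force: 0.0
```

>>> {"op": "carry_out", "data": {
  "rows": [
    [0, 0, 0, 0, 0, 0],
    [0, 0, 0, 0, 0, 0],
    [0, 0, 0, 0, 0, 0]
  ],
  "grip": -0.6
}}

```text
clock: 37.3
tool_pos: [0.478, 0.0464, -0.0029]
orientation: [-179.9, -0.0, -92.0]
force: [-1.8, -1.5, 7.7]
opening: 0.03
gripper_force: 29.8
```

>>> {"op": "carry_out", "data": {
  "rows": [
    [0, 0, -0.02, 0, 0, 0],
    [0, 0, -0.06, 0, 0, 0],
    [0, 0, -0.11, 0, 0, 0],
    [0, 0, -0.11, 0, 0, 0]
  ]
}}

```text
clock: 37.8
tool_pos: [0.48, 0.0475, 0.1103]
orientation: [-179.5, 0.1, -92.0]
force: [-0.4, 0.5, -0.5]
opening: 0.03
gripper_force: 29.8
```

```bash
python3 - <<'E'
from h import *
state(); a=B(-.015,-.055-.019); b=B(-.015,.055); print(a,b); go((*a,.1,-105.3),(*a,-.0065,-105.3))
E
```

```text
37.8 [0.48   0.0475 0.1103] [-1.7954e+02  1.4000e-01 -9.2000e+01] 0.03 29.817691147327423 [-0.4  0.5 -0.5]
(np.float64(0.4407), np.float64(-0.2839)) (np.float64(0.4747), np.float64(-0.1595))
[0.3326, 0.0277, 0.0092] [-0.0077, 0.0033, 0.232]
[0.0, -0.0, 0.1065] [0.0, 0.0, 0.0]
```

>>> {"op": "carry_out", "data": {
  "rows": [
    [0.05, 0.005, 0, 0, 0, 0.05],
    [0.11, 0.01, 0, 0, 0, 0.1],
    [0.17, 0.015, 0, 0, 0, 0.15],
    [0.23, 0.02, 0, 0, 0, 0.2],
    [0.29, 0.025, 0, 0, 0, 0.232],
    [0.3326, 0.0277, 0, 0, 0, 0.232],
    [0.3326, 0.0277, 0.005, 0, 0, 0.232],
    [0.3326, 0.0277, 0.005, 0, 0, 0.232]
  ]
}}

```text
clock: 38.8
tool_pos: [0.4369, -0.2849, 0.1006]
orientation: [180.0, -0.0, -105.4]
force: [-0.0, -0.0, 0.2]
opening: 0.03
gripper_force: 29.8
```

```bash
python3 - <<'E'
from h import *
state(); a=B(-.015,-.074);go((*a,-.0065,-105.3))
def prof(t,rows,x0,x1):
    h=bars(t); k=(h[:,:,1]>75)&(h[:,:,0]<26)
    return [int(np.nonzero(k[r,x0:x1])[0][0])+x0 if k[r,x0:x1].any() else None for r in rows]
print(prof(viewer.snapshot("top"),range(215,262,6),400,440))
E
```

```text
38.8 [ 0.4369 -0.2849  0.1006] [ 1.7995e+02 -3.0000e-02 -1.0541e+02] 0.03 29.817928075790405 [-0.  -0.   0.2]
[-0.002, -0.0035, 0.1071] [0.0008, -0.0005, -0.0019]
[423, 421, 420, 418, 417, 415, 414, 412]
```

Board unmoved; place.

>>> {"op": "carry_out", "data": {
  "rows": [
    [-0.002, -0.0035, 0.04, 0, 0, 0],
    [-0.002, -0.0035, 0.085, 0, 0, 0],
    [-0.002, -0.0035, 0.102, 0, 0, 0],
    [-0.002, -0.0035, 0.107, 0, 0, 0],
    [-0.002, -0.0035, 0.1075, 0, 0, 0],
    [-0.002, -0.0035, 0.1075, 0, 0, 0]
  ]
}}

```text
clock: 39.6
tool_pos: [0.4428, -0.2839, -0.0049]
orientation: [-179.8, -0.0, -105.3]
force: [-1.0, -0.4, 0.4]
opening: 0.03
gripper_force: 29.8
```

>>> {"op": "carry_out", "data": {
  "rows": [
    [0, 0, 0, 0, 0, 0],
    [0, 0, 0, 0, 0, 0],
    [0, 0, 0, 0, 0, 0]
  ],
  "grip": 0
}}

```text
clock: 39.98
tool_pos: [0.442, -0.2843, -0.0056]
orientation: [-179.9, -0.0, -105.3]
force: [-0.1, 0.7, -0.4]
opening: 0.0435
gripper_force: 0.0
```

>>> {"op": "carry_out", "data": {
  "rows": [
    [0, 0, -0.02, 0, 0, 0],
    [0, 0, -0.06, 0, 0, 0],
    [0, 0, -0.12, 0, 0, 0],
    [0, 0, -0.12, 0, 0, 0]
  ]
}}

```text
clock: 40.48
tool_pos: [0.4449, -0.2853, 0.1192]
orientation: [-179.4, -0.1, -105.3]
force: [0.4, 0.1, -1.1]
opening: 0.0439
gripper_force: 0.0
```

```bash
python3 - <<'E'
from h import *
state(); a=W(-.0825,-.082); go((*a,.1139,-92),(*a,-.0042,-92)); t=viewer.snapshot("top"); findbars(t,322,540,170,290)
E
```

```text
40.475 [ 0.4449 -0.2853  0.1192] [-1.7942e+02 -8.0000e-02 -1.0530e+02] 0.0439 0.0 [ 0.4  0.1 -1.1]
[-0.3607, 0.1196, 0.0036] [-0.01, -0.0025, -0.2321]
[-0.0, -0.0, 0.1181] [0.0, 0.0, 0.0]
bar px [338.5 267. ] 209 world [0.4239 0.1066] mould [[-0.0837 -0.0696]] size 0.041 0.029 long axis deg 91.0
```

>>> {"op": "carry_out", "data": {
  "rows": [
    [-0.05, 0.015, 0, 0, 0, -0.05],
    [-0.11, 0.035, 0, 0, 0, -0.1],
    [-0.17, 0.055, 0, 0, 0, -0.15],
    [-0.23, 0.075, 0, 0, 0, -0.2],
    [-0.29, 0.095, 0, 0, 0, -0.232],
    [-0.34, 0.115, 0, 0, 0, -0.232],
    [-0.3607, 0.1196, 0, 0, 0, -0.232],
    [-0.3607, 0.1196, 0, 0, 0, -0.232]
  ]
}}

```text
clock: 41.52
tool_pos: [0.4212, 0.0964, 0.1129]
orientation: [180.0, -0.1, -91.9]
force: [0.4, -0.6, -0.2]
opening: 0.0437
gripper_force: 0.0
```

```bash
python3 - <<'E'
from h import *
state(); a=W(-.0828,-.082); go((*a,-.0042,-92)); t=viewer.snapshot("top"); findbars(t,400,540,170,290)
E
```

```text
41.525 [0.4212 0.0964 0.1129] [ 1.7997e+02 -1.2000e-01 -9.1890e+01] 0.0437 0.0 [ 0.4 -0.6 -0.2]
[0.0018, -0.0033, 0.1171] [0.0005, -0.0021, 0.0018]
bar px [475.8 231.9] 353 world [ 0.5146 -0.2294] mould [[ 0.0186 -0.4023]] size 0.03 0.077 long axis deg 76.5
bar px [490.8 260.4] 308 world [ 0.4458 -0.262 ] mould [[-0.049  -0.4373]] size 0.029 0.065 long axis deg 76.7
```

>>> {"op": "carry_out", "data": {
  "rows": [
    [0.0018, -0.003, 0.04, 0, 0, 0],
    [0.0018, -0.003, 0.08, 0, 0, 0],
    [0.0018, -0.003, 0.1, 0, 0, 0],
    [0.0018, -0.003, 0.112, 0, 0, 0],
    [0.0018, -0.003, 0.1173, 0, 0, 0],
    [0.0018, -0.003, 0.1173, 0, 0, 0]
  ]
}}

```text
clock: 42.32
tool_pos: [0.4251, 0.0931, -0.0033]
orientation: [-179.9, -0.1, -92.1]
force: [0.3, 1.3, 0.3]
opening: 0.0437
gripper_force: 0.0
```

>>> {"op": "carry_out", "data": {
  "rows": [
    [0, 0, 0, 0, 0, 0],
    [0, 0, 0, 0, 0, 0],
    [0, 0, 0, 0, 0, 0],
    [0, 0, 0, 0, 0, 0]
  ],
  "grip": -0.6
}}

```text
clock: 42.82
tool_pos: [0.4253, 0.0936, -0.0029]
orientation: [-179.9, -0.0, -92.0]
force: [-1.1, -0.5, 6.8]
opening: 0.0302
gripper_force: 30.0
```

>>> {"op": "carry_out", "data": {
  "rows": [
    [0, 0, -0.02, 0, 0, 0],
    [0, 0, -0.06, 0, 0, 0],
    [0, 0, -0.11, 0, 0, 0],
    [0, 0, -0.11, 0, 0, 0]
  ]
}}

```text
clock: 43.32
tool_pos: [0.427, 0.095, 0.1102]
orientation: [-179.6, 0.2, -92.0]
force: [1.3, 0.6, -0.0]
opening: 0.0295
gripper_force: 30.0
```

```bash
python3 - <<'E'
from h import *
state(); b=B(-.015,.058); go((*b,.1,-105.3),(*b,-.0065,-105.3))
E
```

```text
43.325 [0.427  0.095  0.1102] [-179.58    0.19  -92.  ] 0.0295 29.998688399791718 [ 1.3  0.6 -0. ]
[0.2498, -0.0572, 0.0098] [-0.0068, 0.0042, 0.2321]
[0.0, -0.0, 0.1065] [0.0, 0.0, 0.0]
```

>>> {"op": "carry_out", "data": {
  "rows": [
    [0.05, -0.01, 0, 0, 0, 0.05],
    [0.1, -0.02, 0, 0, 0, 0.1],
    [0.15, -0.035, 0, 0, 0, 0.15],
    [0.2, -0.045, 0, 0, 0, 0.2],
    [0.24, -0.055, 0, 0, 0, 0.232],
    [0.2498, -0.0572, 0, 0, 0, 0.232],
    [0.2498, -0.0572, 0.005, 0, 0, 0.232]
  ]
}}

```text
clock: 44.2
tool_pos: [0.4728, -0.1585, 0.1013]
orientation: [-180.0, -0.0, -105.4]
force: [-0.0, 0.6, -0.8]
opening: 0.0296
gripper_force: 30.0
```

```bash
python3 - <<'E'
from h import *
state(); a=B(-.015,.058);go((*a,-.0065,-105.3))
t=viewer.snapshot("top"); findbars(t,400,540,170,290)
h=bars(t); k=(h[:,:,1]>75)&(h[:,:,0]<26)
print([int(np.nonzero(k[r,400:440])[0][0])+400 for r in range(215,262,6) if k[r,400:440].any()])
E
```

```text
44.2 [ 0.4728 -0.1585  0.1013] [-1.7996e+02 -5.0000e-02 -1.0541e+02] 0.0296 29.998799264431 [-0.   0.6 -0.8]
[-0.0027, -0.002, 0.1078] [-0.0008, -0.0008, -0.0019]
bar px [496.4 265.5] 62 world [ 0.4337 -0.275 ] mould [[-0.0606 -0.4507]] size 0.011 0.032 long axis deg 84.6
[400, 400, 400, 400, 400, 400, 400, 400]
```

>>> {"op": "carry_out", "data": {
  "rows": [
    [-0.0027, -0.002, 0.04, 0, 0, 0],
    [-0.0027, -0.002, 0.085, 0, 0, 0],
    [-0.0027, -0.002, 0.102, 0, 0, 0],
    [-0.0027, -0.002, 0.107, 0, 0, 0],
    [-0.0027, -0.002, 0.1082, 0, 0, 0],
    [-0.0027, -0.002, 0.1082, 0, 0, 0]
  ]
}}

```text
clock: 45.0
tool_pos: [0.4763, -0.1556, -0.0057]
orientation: [-179.9, -0.0, -105.3]
force: [0.8, 0.6, 0.4]
opening: 0.0299
gripper_force: 30.0
```

>>> {"op": "carry_out", "data": {
  "rows": [
    [0, 0, 0, 0, 0, 0],
    [0, 0, 0, 0, 0, 0],
    [0, 0, 0, 0, 0, 0]
  ],
  "grip": 0
}}

```text
clock: 45.38
tool_pos: [0.4759, -0.1563, -0.0062]
orientation: [-179.9, -0.0, -105.3]
force: [0.3, -1.1, 0.9]
opening: 0.0436
gripper_force: 0.0
```

>>> {"op": "carry_out", "data": {
  "rows": [
    [0, 0, -0.02, 0, 0, 0],
    [0, 0, -0.06, 0, 0, 0],
    [0, 0, -0.12, 0, 0, 0],
    [0, 0.06, -0.14, 0, 0, 0],
    [-0.06, 0.07, -0.14, 0, 0, 0],
    [-0.12, 0.07, -0.14, 0, 0, 0],
    [-0.18, 0.07, -0.14, 0, 0, 0],
    [-0.24, 0.07, -0.14, 0, 0, 0]
  ]
}}

```text
clock: 46.38
tool_pos: [0.4718, 0.0958, 0.1338]
orientation: [-179.9, -0.0, -105.3]
force: [0.7, -0.6, 0.4]
opening: 0.0437
gripper_force: 0.0
```

```bash
python3 - <<'E'
from h import *
state(); t=viewer.snapshot("top"); s=viewer.snapshot("scene"); findbars(t,400,540,170,290)
cv2.imwrite("pics/final_t.png",t[:,:,::-1]); cv2.imwrite("pics/final_s.png",s[:,:,::-1])
A=cv2.resize(t[130:295,285:552],None,fx=3,fy=3,interpolation=3)
cv2.imwrite("pics/r.png",A[:,:,::-1])
E
```

```text
46.375 [0.4718 0.0958 0.1338] [-1.7989e+02 -1.0000e-02 -1.0533e+02] 0.0437 0.0 [ 0.7 -0.6  0.4]
bar px [475.6 232. ] 358 world [ 0.5145 -0.229 ] mould [[ 0.0186 -0.4019]] size 0.031 0.079 long axis deg 75.8
bar px [444.3 247.4] 306 world [ 0.4755 -0.1509] mould [[-0.0232 -0.3252]] size 0.029 0.065 long axis deg 74.7
bar px [490.6 260.4] 311 world [ 0.4458 -0.2618] mould [[-0.0489 -0.437 ]] size 0.029 0.065 long axis deg 76.7
```

View pics/r.png

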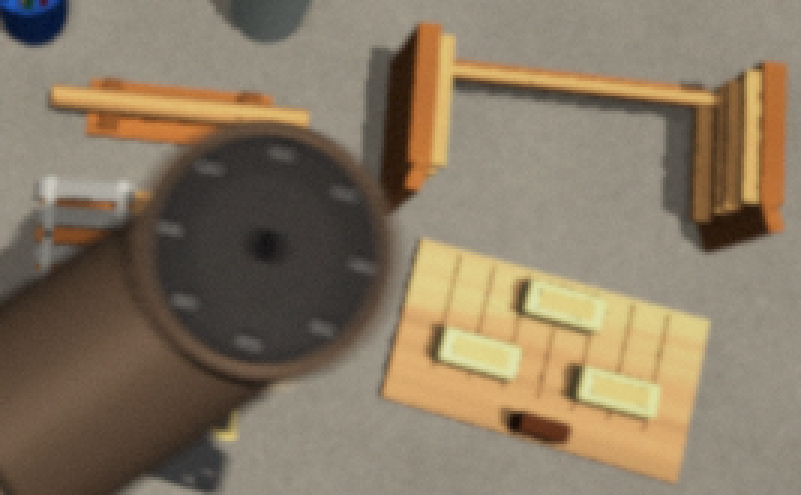

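```bash
python3 - <<'E'
from h import *
c=ray("top",np.array([(423,238),(710,320),(676,482),(381,396)])/3+[284.67,129.67],.01)[:,:2]; b=c.mean(0); v=c[0]-c[1]; w=c[1]-c[2]
print(b.round(4),np.degrees(np.arctan2(-v[0],v[1])),np.degrees(np.arctan2(w[1],w[0])))
s=np.array([(260,52)])  # nothing
hb=ray("top",np.array([(515,411),(570,425)])/3+[284.67,129.67],.046); print("handle top",hb.round(4).tolist())
a=B(-.06,0); go((*a,.1338,-105.3),(*a,-.006,-105.3))
# scene check of rack: cheek outer top corners seen in sz (57,125),(180,55),(228,290),(350,213)
print(ray("scene",np.array([(57,125),(172,52),(228,292),(350,212)])/2.75+[110,70],.105).round(4).tolist())
E
```

```text
[ 0.4749 -0.2169] -15.466459263426271 -15.657006075313761
handle top [[0.4293, -0.1765, 0.046], [0.4189, -0.2199, 0.046]]
[0.3035, -0.0232, -0.0002] [-0.0026, 0.0002, 0.0034]
[0.0, -0.0, 0.1398] [0.0, 0.0, 0.0]
[[0.7048, -0.3771, 0.105], [0.5722, -0.364, 0.105], [0.7321, -0.1073, 0.105], [0.6022, -0.0867, 0.105]]
```

>>> {"op": "carry_out", "data": {
  "rows": [
    [0.05, 0, 0, 0, 0, 0],
    [0.1, -0.005, 0, 0, 0, 0],
    [0.15, -0.01, 0, 0, 0, 0],
    [0.2, -0.015, 0, 0, 0, 0],
    [0.25, -0.02, 0, 0, 0, 0],
    [0.29, -0.0232, 0, 0, 0, 0],
    [0.3035, -0.0232, 0, 0, 0, 0],
    [0.3035, -0.0232, 0, 0, 0, 0]
  ]
}}

```text
clock: 47.48
tool_pos: [0.4132, -0.2056, 0.1335]
orientation: [-179.9, -0.0, -105.5]
force: [-0.9, 0.4, -0.7]
opening: 0.0439
gripper_force: 0.0
```

```bash
python3 - <<'E'
from h import *
state(); a=B(-.06,0); go((*a,-.004,-105.5))
E
```

```text
47.475 [ 0.4132 -0.2056  0.1335] [-1.7995e+02 -5.0000e-02 -1.0546e+02] 0.0439 0.0 [-0.9  0.4 -0.7]
[-0.0058, -0.002, 0.1375] [-0.0009, -0.0008, 0.0006]
```

>>> {"op": "carry_out", "data": {
  "rows": [
    [-0.0058, -0.002, 0.04, 0, 0, 0],
    [-0.0058, -0.002, 0.09, 0, 0, 0],
    [-0.0055, -0.002, 0.12, 0, 0, 0],
    [-0.0055, -0.002, 0.134, 0, 0, 0],
    [-0.0055, -0.002, 0.1375, 0, 0, 0],
    [-0.0055, -0.002, 0.1375, 0, 0, 0]
  ]
}}

```text
clock: 48.22
tool_pos: [0.4177, -0.1999, -0.0035]
orientation: [-179.9, -0.0, -105.3]
force: [0.1, -0.9, 0.8]
opening: 0.0439
gripper_force: 0.0
```

>>> {"op": "carry_out", "data": {
  "rows": [
    [0, 0, 0, 0, 0, 0],
    [0, 0, 0, 0, 0, 0],
    [0, 0, 0, 0, 0, 0],
    [0, 0, 0, 0, 0, 0],
    [0, 0, 0, 0, 0, 0]
  ],
  "grip": -0.9
}}

```text
clock: 48.85
tool_pos: [0.4174, -0.2004, -0.0035]
orientation: [-179.9, -0.0, -105.3]
force: [-0.4, 1.0, 5.8]
opening: 0.0159
gripper_force: 30.0
```

```bash
python3 - <<'E'
from h import *
o=state(); p=o["tool_pos"]; y0=o["orientation"][2]
# board origin assumed from the grip: handle centre = TCP xy
R0=np.array([.644,-.2316]); ry=-5.6; ex=np.array([np.cos(np.radians(ry)),np.sin(np.radians(ry))]); ey=np.array([-ex[1],ex[0]])
bo=p[:2]+.06*np.array([np.cos(np.radians(y0+90)),np.sin(np.radians(y0+90))]); d=bo-R0; print("board in rack",d@ex,d@ey, bo)
def h(xb,yb,z,): return (*(R0+ex*(xb-.06)+ey*yb),z,-90+ry)
go(h(-.15,0,p[2])); go(h(-.005,0,p[2]),base=h(-.15,0,p[2]))
E
```

```text
48.85 [ 0.4174 -0.2004 -0.0035] [-1.7991e+02 -5.0000e-02 -1.0534e+02] 0.0159 30.002101063728333 [-0.4  1.   5.8]
board in rack -0.16940460346639336 -0.0012309149740643481 [ 0.47528378 -0.21629405]
[0.0057, -0.0198, 0.0] [-0.0016, -0.0009, -0.17]
[0.0, -0.145, -0.0] [0.0, 0.0, 0.0]
```

>>> {"op": "carry_out", "data": {
  "rows": [
    [0.0005, -0.001, 0, 0, 0, -0.01],
    [0.001, -0.003, 0, 0, 0, -0.03],
    [0.002, -0.006, 0, 0, 0, -0.06],
    [0.003, -0.01, 0, 0, 0, -0.09],
    [0.004, -0.014, 0, 0, 0, -0.12],
    [0.005, -0.017, 0, 0, 0, -0.15],
    [0.0057, -0.0195, 0, 0, 0, -0.165],
    [0.0057, -0.0198, 0, 0, 0, -0.17]
  ]
}}

```text
clock: 49.85
tool_pos: [0.424, -0.2097, -0.0041]
orientation: [179.1, 0.0, -95.8]
force: [-29.6, 18.9, 47.2]
opening: 0.0172
gripper_force: 31.7
```

```bash
python3 - <<'E'
from h import *
o=state(); p=o["tool_pos"]; y0=o["orientation"][2]
R0=np.array([.644,-.2316]); ry=-5.6; ex=np.array([np.cos(np.radians(ry)),np.sin(np.radians(ry))]); ey=np.array([-ex[1],ex[0]])
RR=lambda q:np.round(np.c_[(np.atleast_2d(q)[:,:2]-R0)@ex,(np.atleast_2d(q)[:,:2]-R0)@ey],4)
bo=p[:2]+.06*np.array([np.cos(np.radians(y0+90)),np.sin(np.radians(y0+90))]); print("board in rack",RR(bo))
t=viewer.snapshot("top"); cv2.imwrite("pics/q.png",t[:,:,::-1]); h=bars(t); k=(h[:,:,1]>75)&(h[:,:,0]<26)
def edge(rows,x0,x1,side):
    out=[]
    for r in rows:
        c=np.nonzero(k[r,x0:x1])[0]
        if len(c): out.append((x0+(c[0]-.5 if side<0 else c[-1]+.5),r))
    return out
for s,x0,x1,rows in((-1,395,440,range(214,262,6)),(1,490,545,range(225,280,6))):
    e=edge(rows,x0,x1,s); print(e); print(RR(ray("top",e,.01)).tolist())
# front edge
e=[(c,np.nonzero(k[195:245,c])[0][0]+194.5) for c in range(430,512,10) if k[195:245,c].any()]; print(e,RR(ray("top",e,.01)).tolist())
E
```

```text
49.85 [ 0.424  -0.2097 -0.0041] [ 1.7907e+02  1.0000e-02 -9.5810e+01] 0.0172 31.738342421595007 [-29.6  18.9  47.2]
board in rack [[-1.611e-01  1.000e-04]]
[(np.float64(422.5), 214), (np.float64(421.5), 220), (np.float64(394.5), 226), (np.float64(394.5), 232), (np.float64(394.5), 238), (np.float64(394.5), 244), (np.float64(394.5), 250), (np.float64(394.5), 256)]
[[-0.0937, 0.115], [-0.1094, 0.1165], [-0.1326, 0.1835], [-0.1478, 0.1822], [-0.163, 0.181], [-0.1781, 0.1798], [-0.1931, 0.1785], [-0.2081, 0.1773]]
[(np.float64(501.5), 225), (np.float64(530.5), 231), (np.float64(544.5), 237), (np.float64(544.5), 243), (np.float64(544.5), 249), (np.float64(544.5), 255), (np.float64(544.5), 261), (np.float64(544.5), 267), (np.float64(544.5), 273), (np.float64(543.5), 279)]
[[-0.0992, -0.086], [-0.1062, -0.1593], [-0.1174, -0.1946], [-0.1326, -0.1949], [-0.1478, -0.1951], [-0.1628, -0.1953], [-0.1778, -0.1955], [-0.1926, -0.1958], [-0.2074, -0.196], [-0.2224, -0.1938]]
[(430, np.float64(209.5)), (440, np.float64(212.5)), (450, np.float64(214.5)), (460, np.float64(216.5)), (470, np.float64(218.5)), (480, np.float64(220.5)), (490, np.float64(222.5)), (500, np.float64(224.5)), (510, np.float64(226.5))] [[-0.0799, 0.0968], [-0.0848, 0.0709], [-0.087, 0.0453], [-0.0893, 0.0197], [-0.0916, -0.0059], [-0.0938, -0.0313], [-0.0961, -0.0568], [-0.0983, -0.0822], [-0.1006, -0.1075]]
```

>>> {"op": "carry_out", "data": {
  "rows": [
    [0, 0, -0.001, 0, 0, 0],
    [0, 0, -0.002, 0, 0, 0]
  ]
}}

```text
clock: 50.15
tool_pos: [0.4345, -0.2111, -0.0021]
orientation: [-180.0, -0.1, -95.6]
force: [0.6, -0.6, -5.2]
opening: 0.0162
gripper_force: 29.9
```

```bash
cat >> h.py <<'E'
R0=np.array([.644,-.2316]); ry=-5.6; ex=np.array([np.cos(np.radians(ry)),np.sin(np.radians(ry))]); ey=np.array([-ex[1],ex[0]])
RR=lambda q:np.round(np.c_[(np.atleast_2d(q)[:,:2]-R0)@ex,(np.atleast_2d(q)[:,:2]-R0)@ey],4)
def front(t,lo=190):
    h=bars(t); k=(h[:,:,1]>75)&(h[:,:,0]<26); e=[(c,np.nonzero(k[lo:245,c])[0][0]+lo-.5) for c in range(436,512,6) if k[lo:245,c].any()]
    q=RR(ray("top",e,.01)); print("front edge rack",q[[0,len(q)//2,-1]].tolist(),"angle vs rack deg",np.degrees(np.polyfit(q[:,1],q[:,0],1)[0]).round(2))
E
python3 - <<'E'
from h import *
o=state(); print(np.round(o["moment"],2),o["joint_pos"].round(1),RR(o["tool_pos"])); t=viewer.snapshot("top"); front(t); front(cv2.imread("pics/final_t.png")[:,:,::-1]); findbars(t,395,545,180,300)
s=viewer.snapshot("scene"); cv2.imwrite("pics/qs.png",s[:,:,::-1])
E
```

```text
50.15 [ 0.4345 -0.2111 -0.0021] [-1.7996e+02 -5.0000e-02 -9.5610e+01] 0.0162 29.891697764396667 [ 0.6 -0.6 -5.2]
[-0.03  0.32 -0.03] [ -2.5  16.8 -37.8   0.1 -35.4  -3.2] [[-0.2105 -0.    ]]
front edge rack [[-0.0808, 0.0814], [-0.0807, -0.0104], [-0.0832, -0.1019]] angle vs rack deg 0.83
front edge rack [[-0.0834, 0.0812], [-0.1013, -0.0114], [-0.1165, -0.1029]] angle vs rack deg 10.07
bar px [471.  218.5] 106 world [ 0.5477 -0.2194] mould [[ 0.0514 -0.3912]] size 0.064 0.012 long axis deg 90.9
```

```bash
python3 - <<'E'
from h import *
t=viewer.snapshot("top"); h=bars(t); k=(h[:,:,1]>75)&(h[:,:,0]<26)
print("pred corners px",proj("top",[(*(R0+ex*-.08+ey*s*.125),.01) for s in(1,-1)]).round(1).tolist())
for r in (208,210,212,214,216,218,220,222,224,226,228,230): 
    c=np.nonzero(k[r,400:560])[0]+400; print(r,c[:1],c[-1:], end="; ")
    # right-most end of board run
print(); print(np.r_[[h[222,c].tolist() for c in range(514,540,2)]].tolist())
E
```

```text
pred corners px [[419.0, 208.3], [517.2, 219.3]]
208 [518] [538]; 210 [419] [532]; 212 [419] [526]; 214 [419] [468]; 216 [419] [484]; 218 [418] [501]; 220 [400] [516]; 222 [400] [517]; 224 [400] [517]; 226 [400] [559]; 228 [400] [559]; 230 [400] [559]; 
[[24, 95, 226], [24, 94, 226], [23, 66, 185], [20, 34, 152], [20, 30, 155], [20, 33, 156], [20, 36, 154], [22, 30, 152], [19, 34, 156], [21, 32, 152], [17, 32, 153], [19, 31, 154], [21, 36, 150]]
```

>>> {"op": "carry_out", "data": {
  "rows": [
    [0, -0.002, 0.0005, 0, 0, -0.005],
    [0, -0.008, 0.0005, 0, 0, -0.01],
    [0, -0.018, 0.0005, 0, 0, -0.013],
    [0, -0.03, 0.0005, 0, 0, -0.013],
    [0, -0.042, 0.0005, 0, 0, -0.013],
    [0, -0.053, 0.0005, 0, 0, -0.013],
    [0, -0.059, 0.0005, 0, 0, -0.013],
    [0, -0.06, 0.0005, 0, 0, -0.013]
  ]
}}

```text
clock: 51.3
tool_pos: [0.4948, -0.217, -0.0024]
orientation: [-180.0, -0.1, -94.9]
force: [0.8, 0.4, -4.1]
opening: 0.016
gripper_force: 29.9
```

```bash
python3 - <<'E'
from h import *
o=state(); print(RR(o["tool_pos"])); t=viewer.snapshot("top"); front(t,170)
E
```

```text
51.3 [ 0.4948 -0.217  -0.0024] [-1.7995e+02 -6.0000e-02 -9.4860e+01] 0.016 29.892272651195526 [ 0.8  0.4 -4.1]
[[-0.1499  0.    ]]
front edge rack [[-0.0073, 0.086], [-0.0048, -0.0069], [-0.0022, -0.0994]] angle vs rack deg 1.58
```

```bash
python3 - <<'E'
from h import *
t=viewer.snapshot("top"); h=bars(t)
for c in (440,470,500): print(c,[(r,*h[r,c].tolist()) for r in range(178,216,2)])
print(proj("top",[(*(R0+ex*-.02+ey*y),.01) for y in(.07,0,-.08)]).round(1).tolist())
E
```

```text
440 [(178, 21, 32, 161), (180, 19, 37, 165), (182, 20, 40, 129), (184, 14, 102, 65), (186, 14, 103, 72), (188, 16, 99, 77), (190, 15, 99, 85), (192, 15, 99, 90), (194, 14, 106, 94), (196, 14, 101, 96), (198, 15, 98, 101), (200, 13, 96, 82), (202, 14, 104, 64), (204, 15, 109, 61), (206, 12, 96, 61), (208, 12, 86, 65), (210, 13, 86, 62), (212, 15, 96, 64), (214, 13, 100, 64)]
470 [(178, 20, 33, 168), (180, 21, 33, 162), (182, 18, 33, 116), (184, 20, 71, 86), (186, 14, 88, 64), (188, 12, 101, 73), (190, 15, 105, 78), (192, 14, 104, 83), (194, 13, 103, 92), (196, 13, 98, 94), (198, 13, 104, 96), (200, 13, 102, 100), (202, 14, 98, 104), (204, 14, 99, 106), (206, 14, 100, 112), (208, 13, 101, 114), (210, 14, 94, 100), (212, 14, 101, 78), (214, 14, 101, 63)]
500 [(178, 17, 32, 166), (180, 18, 34, 164), (182, 21, 32, 165), (184, 20, 32, 165), (186, 21, 33, 156), (188, 14, 57, 90), (190, 13, 94, 68), (192, 14, 99, 75), (194, 13, 108, 80), (196, 12, 99, 88), (198, 14, 106, 89), (200, 13, 103, 94), (202, 14, 105, 100), (204, 14, 98, 102), (206, 13, 99, 106), (208, 13, 100, 112), (210, 13, 93, 112), (212, 14, 97, 113), (214, 13, 98, 115)]
[[441.9, 187.9], [469.1, 190.9], [500.2, 194.4]]
```

>>> {"op": "carry_out", "data": {
  "rows": [
    [0, -0.003, 0.0005, 0, 0, 0],
    [0, -0.01, 0.0005, 0, 0, 0],
    [0, -0.02, 0.0005, 0, 0, 0],
    [0, -0.03, 0.0005, 0, 0, 0],
    [0, -0.038, 0.0005, 0, 0, 0],
    [0, -0.04, 0.0005, 0, 0, 0]
  ]
}}

```text
clock: 52.15
tool_pos: [0.535, -0.2204, -0.0029]
orientation: [-179.9, -0.1, -94.9]
force: [0.3, 0.7, -4.2]
opening: 0.0159
gripper_force: 29.9
```

```bash
python3 - <<'E'
from h import *
o=state(); print(RR(o["tool_pos"]),o["moment"].round(2)); t=viewer.snapshot("top")
findbars(t,395,545,150,260)
s=viewer.snapshot("scene"); h=bars(s)
k=((h[:,:,0]>=24)&(h[:,:,0]<=36)&(h[:,:,1]>35)&(h[:,:,1]<125)&(h[:,:,2]>60)).astype(np.uint8); k[:80]=0;k[230:]=0;k[:,:130]=0;k[:,320:]=0
n,l,st,c=cv2.connectedComponentsWithStats(k)
for i in range(1,n):
    if st[i,4]>40: print(st[i],RR(ray("scene",[c[i]],.036)))
E
```

```text
52.15 [ 0.535  -0.2204 -0.0029] [-1.7994e+02 -6.0000e-02 -9.4850e+01] 0.0159 29.89217698574066 [ 0.3  0.7 -4.2]
[[-0.1095  0.0005]] [ 0.04  0.4  -0.05]
[183 137  22  20 125] [[0.0028 0.0037]]
```

>>> {"op": "carry_out", "data": {
  "rows": [
    [0, -0.003, 0, 0, 0, 0],
    [0, -0.01, 0, 0, 0, 0],
    [0, -0.019, 0, 0, 0, 0],
    [0, -0.028, 0, 0, 0, 0],
    [0, -0.034, 0, 0, 0, 0],
    [0, -0.037, 0, 0, 0, 0],
    [0, -0.038, 0, 0, 0, 0]
  ]
}}

```text
clock: 53.12
tool_pos: [0.5722, -0.2235, -0.0028]
orientation: [-180.0, -0.1, -94.9]
force: [0.4, 0.0, -4.4]
opening: 0.0156
gripper_force: 29.9
```

>>> {"op": "carry_out", "data": {
  "rows": [
    [0, -0.001, 0, 0, 0, 0],
    [0, -0.002, 0, 0, 0, 0],
    [0, -0.003, 0, 0, 0, 0],
    [0, -0.004, 0, 0, 0, 0]
  ]
}}

```text
clock: 53.62
tool_pos: [0.5763, -0.2239, -0.0027]
orientation: [-179.9, -0.1, -94.9]
force: [0.3, -0.6, -4.4]
opening: 0.0156
gripper_force: 29.9
```

>>> {"op": "carry_out", "data": {
  "rows": [
    [0, -0.001, 0, 0, 0, 0],
    [0, -0.002, 0, 0, 0, 0],
    [0, -0.003, 0, 0, 0, 0]
  ]
}}

```text
clock: 54.0
tool_pos: [0.5792, -0.2242, -0.0027]
orientation: [-179.9, -0.1, -94.9]
force: [0.4, 1.1, -3.9]
opening: 0.0158
gripper_force: 29.9
```

>>> {"op": "carry_out", "data": {
  "rows": [
    [0, -0.001, 0, 0, 0, 0],
    [0, -0.002, 0, 0, 0, 0],
    [0, -0.003, 0, 0, 0, 0]
  ]
}}

```text
clock: 54.38
tool_pos: [0.5804, -0.2239, -0.0032]
orientation: [179.9, -0.0, -94.9]
force: [-6.7, 4.1, -1.8]
opening: 0.016
gripper_force: 29.9
```

>>> {"op": "carry_out", "data": {
  "rows": [
    [0, -0.001, 0, 0, 0, 0],
    [0, -0.002, 0, 0, 0, 0]
  ]
}}

```text
clock: 54.62
tool_pos: [0.5805, -0.2237, -0.0036]
orientation: [179.7, 0.0, -94.9]
force: [-11.8, 6.6, 2.3]
opening: 0.0159
gripper_force: 30.0
```

>>> {"op": "carry_out", "data": {
  "rows": [
    [0, 0.002, 0, 0, 0, 0],
    [0, 0.003, 0.0005, 0, 0, 0]
  ]
}}

```text
clock: 54.88
tool_pos: [0.5802, -0.2241, -0.0035]
orientation: [180.0, -0.0, -94.9]
force: [-3.0, 1.9, -3.7]
opening: 0.0161
gripper_force: 29.9
```

>>> {"op": "carry_out", "data": {
  "rows": [
    [0, 0, 0, 0, 0, 0],
    [0, 0, 0, 0, 0, 0],
    [0, 0, 0, 0, 0, 0]
  ],
  "grip": -0.1
}}

```text
clock: 55.25
tool_pos: [0.5825, -0.2246, -0.0025]
orientation: [-179.8, -0.1, -94.8]
force: [0.0, -0.3, 0.4]
opening: 0.0376
gripper_force: 0.0
```

>>> {"op": "carry_out", "data": {
  "rows": [
    [0, 0, -0.03, 0, 0, 0],
    [0, 0, -0.09, 0, 0, 0],
    [0, 0, -0.15, 0, 0, 0],
    [0, 0.06, -0.2, 0, 0, 0],
    [0, 0.12, -0.2, 0, 0, 0],
    [0.06, 0.14, -0.2, 0, 0, 0],
    [0.12, 0.14, -0.2, 0, 0, 0],
    [0.18, 0.14, -0.2, 0, 0, 0]
  ]
}}

```text
clock: 56.25
tool_pos: [0.4264, -0.3935, 0.1984]
orientation: [-179.8, -0.1, -94.8]
force: [1.4, 0.3, 0.1]
opening: 0.0394
gripper_force: 0.0
```

>>> {"op": "carry_out", "data": {
  "rows": [
    [0.06, 0, 0, 0, 0, 0],
    [0.12, 0, 0, 0, 0, 0],
    [0.18, 0, 0, 0, 0, 0],
    [0.18, 0, 0, 0, 0, 0]
  ]
}}

```text
clock: 56.75
tool_pos: [0.4097, -0.5747, 0.1953]
orientation: [180.0, -0.1, -95.1]
force: [-0.1, 0.9, -0.6]
opening: 0.0396
gripper_force: 0.0
```

```bash
python3 - <<'E'
from h import *
state(); t=viewer.snapshot("top"); s=viewer.snapshot("scene"); cv2.imwrite("pics/e.png",t[:,:,::-1]); cv2.imwrite("pics/es.png",s[:,:,::-1])
def fb(t,z):
    h=bars(t); k=((h[:,:,0]>=24)&(h[:,:,0]<=36)&(h[:,:,1]>35)&(h[:,:,1]<115)&(h[:,:,2]>75)).astype(np.uint8); q=k*0; q[150:250,415:540]=k[150:250,415:540]
    n,l,st,c=cv2.connectedComponentsWithStats(q)
    for i in range(1,n):
        if st[i,4]>60: print("bar rack",RR(ray("top",[c[i]],z)),st[i,4])
fb(t,.038)
# board rear edge & handle, dowel
h=bars(t); k=(h[:,:,1]>75)&(h[:,:,0]<26)
e=[(c,np.nonzero(k[195:275,c])[0][-1]+195.5) for c in range(430,522,8) if k[195:275,c].any()]; q=RR(ray("top",e,.01)); print(q.tolist())
def seg(n,im,x0,x1,y0,y1,V):
    h=bars(im); k=((h[:,:,0]>14)&(h[:,:,0]<25)&(h[:,:,1]>80)&(h[:,:,2]>V)).astype(np.uint8); q=k*0; q[y0:y1,x0:x1]=k[y0:y1,x0:x1]
    N,l,st,c=cv2.connectedComponentsWithStats(q); i=1+np.argmax(st[1:,4]); ys,xs=np.nonzero(l==i); p=np.c_[xs,ys].astype(float); u,_,v=np.linalg.svd(p-p.mean(0),full_matrices=False); d=(p-p.mean(0))@v[0]
    e=[p.mean(0)+v[0]*d.min(),p.mean(0)+v[0]*d.max()]; print(n,st[i],ray(n,e,.026).round(4).tolist())
seg("top",t,298,398,150,183,150); seg("scene",s,225,310,185,262,120)
E
```

```text
56.75 [ 0.4097 -0.5747  0.1953] [ 1.7998e+02 -5.0000e-02 -9.5080e+01] 0.0396 0.0 [-0.1  0.9 -0.6]
bar rack [[0.0362 0.0049]] 289
bar rack [[-0.022   0.0644]] 288
[[-0.0773, 0.0969], [-0.0776, 0.0764], [-0.0779, 0.056], [-0.0781, 0.0356], [-0.0784, 0.0151], [-0.0787, -0.0052], [-0.0789, -0.0256], [-0.0766, -0.0458], [-0.0769, -0.0662], [-0.0772, -0.0865], [-0.0774, -0.1068], [-0.057, -0.1265]]
top [302 158  86  15 579] [[0.6939, 0.2027, 0.026], [0.6734, -0.017, 0.026]]
scene [275 185  35  32 719] [[0.6102, 0.0389, 0.026], [0.5702, 0.1184, 0.026]]
```

```bash
python3 - <<'E'
from h import *
t=viewer.snapshot("top"); h=bars(t)
for c in (448,490): print(c,[(r,*h[r,c].tolist()) for r in range(148,186)])
print(proj("top",[(*(R0+ex*x+ey*y),z) for y in(.06,-.045) for x,z in((.065,.01),(.065,.02),(.057,.01))]).round(1).tolist())
k=((h[:,:,0]>=22)&(h[:,:,0]<=36)&(h[:,:,1]>35)&(h[:,:,1]<125)&(h[:,:,2]>50)).astype(np.uint8); q=k*0; q[150:250,415:540]=k[150:250,415:540]
q=cv2.morphologyEx(q,cv2.MORPH_OPEN,np.ones((4,4),np.uint8)); n,l,st,c=cv2.connectedComponentsWithStats(q)
for i in range(1,n):
    if st[i,4]>60: print("bar rack",RR(ray("top",[c[i]],.038)),st[i])
p=proj("top",[(*(R0+ex*-.022+ey*-.052),.038)])[0].round().astype(int); print(p,h[p[1]-6:p[1]+7:3,p[0]-12:p[0]+13:6].tolist())
E
```

```text
448 [(148, 22, 34, 137), (149, 16, 40, 140), (150, 14, 76, 148), (151, 13, 130, 163), (152, 16, 150, 184), (153, 18, 139, 202), (154, 19, 129, 209), (155, 18, 136, 193), (156, 17, 144, 167), (157, 15, 146, 126), (158, 15, 134, 120), (159, 16, 138, 124), (160, 17, 130, 149), (161, 18, 125, 178), (162, 19, 120, 185), (163, 21, 112, 195), (164, 20, 110, 197), (165, 21, 109, 201), (166, 21, 110, 200), (167, 21, 112, 201), (168, 22, 104, 206), (169, 23, 101, 206), (170, 23, 101, 205), (171, 23, 103, 205), (172, 22, 106, 205), (173, 22, 109, 203), (174, 21, 112, 202), (175, 19, 118, 204), (176, 18, 119, 206), (177, 18, 121, 207), (178, 17, 125, 206), (179, 17, 124, 206), (180, 19, 113, 206), (181, 24, 92, 205), (182, 28, 81, 208), (183, 26, 91, 210), (184, 25, 100, 211), (185, 24, 105, 209)]
490 [(148, 18, 33, 139), (149, 18, 37, 138), (150, 15, 33, 138), (151, 20, 37, 139), (152, 19, 35, 140), (153, 15, 37, 139), (154, 19, 45, 143), (155, 13, 86, 155), (156, 14, 141, 168), (157, 15, 152, 185), (158, 18, 138, 202), (159, 19, 131, 206), (160, 18, 138, 192), (161, 16, 140, 158), (162, 16, 13
[... 506 characters left out ...]
], [448.9, 155.7], [447.5, 159.8], [487.9, 161.2], [489.5, 160.1], [487.8, 164.2]]
bar rack [[0.0338 0.0014]] [460 161  29  14 332]
bar rack [[0.0231 0.0807]] [438 162   9  14 110]
bar rack [[-0.0242  0.0621]] [435 181  27  14 314]
bar rack [[-0.0273 -0.0279]] [481 187   7  11  65]
[494 192] [[[23, 110, 148], [22, 113, 154], [22, 113, 147], [20, 120, 136], [18, 128, 134]], [[23, 108, 135], [22, 122, 132], [21, 123, 131], [22, 121, 135], [21, 114, 150]], [[23, 109, 141], [22, 121, 135], [21, 121, 133], [22, 121, 131], [21, 113, 147]], [[23, 108, 149], [22, 107, 136], [22, 109, 145], [23, 107, 148], [21, 111, 149]], [[15, 136, 105], [18, 132, 93], [19, 120, 83], [21, 118, 82], [17, 124, 115]]]
```

```bash
python3 -c "
from plant import workorder; print(workorder.close_job())"
```

```text
the job is handed in; nothing more can be done
None
```

The job is handed in, though the close call gave no verdict: the three bars present are out of their tubes and lie apart on the drying board, the board was pushed in until it met the stop, and the dowel is back in its V rests. The dowel slipped out of the grip once on the way and was picked up again, and the force on the tool briefly rose to about 59 N while the board was being turned.

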